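# Lay up two coin-door repair kits on their setting plates

### The arm

A 7-joint arm with a two-finger parallel gripper is mounted at the origin on the work surface. World frame = base frame: x ahead of the robot, y to its left, z up, the work surface at z = 0. Lengths are in m, angles in rad, forces in N, time in s.
With the tool pointing down it reaches from about 0.4 to 0.85 m from the base axis. Payload 4.5 kg.
Tool frame: the origin (TCP) lies at the very end of the fingers, on their centre line; the grasp point (between the pads) lies behind it (r.grip_depth is the z of the grasp point in the tool frame, in m); z points along the fingers, y is the direction in which the jaws open and shut (so a half turn about z gives the same grasp; the last joint's range is limited). The gripper opens to 88 mm and grips with 3 to 60 N. Pads are 18 mm wide; open, the fingers measure 123 mm over their backs; the gripper's body (75 mm by 187 mm) begins 45 mm behind the grasp point.
Start: joints at [-1.251, 0.689, -0.195, 1.565, 0.157, 0.902, -0.215], TCP at [0.176, 0.6, 0.203] pointing down, gripper open.
Joint ranges: [-3.01, 3.01], [-0.46, 2.08], [-1.47, 1.51], [0.13, 2.56], [-1, 4.14], [0.04, 2.09], [-2.66, 2.66]. Speed limits (rad/s): [2.57, 2.57, 3.14, 3.14, 3.14, 3.14, 3.14].

### API

Orientations are given as a unit quaternion [x, y, z, w].
In Python, from plant import sensors, cams, r gives the robot as it stands. The module is installed in compiled form; this text tells all that it offers.
- The arm moves only by the tool drive_tool, never from a script. Its argument "series" is a list that holds one entry, the list of rows, each a list of 5 numbers: the shift along the world's x, y, z in mm, then the turn about the world's z in rad, then the finger opening in mm, from 0 to 88.1. A call has 1 to 10 rows; each row shifts and turns the commanded pose from where the row before left it; what a row does not reach is not made up. A row lasts 1/10 s, in which the tool goes at most 50 mm and 8.59 degrees, less where a joint would pass 70% of its speed; a pose out of reach is approached as far as the arm can. A call with a gripper value outside its range is refused whole. The fingers move at their own pace and stop on an object; "force" is the grip in N (left out, the last holds). Time passes only in rows, so rows that do not move let the fingers close. It gives the time, the measured TCP pose, the force and the opening at its end, in the units of the state.
- sensors.get_state(): the state, without advancing time (a new reading comes with each control period).
- cams.snapshot(name): name is "scene" or "top" or "wrist"; returns the picture (384x512x3 uint8, blue, green, red); there is no depth.
- cams.camera_model(name): a dict with "fx", "fy", "cx", "cy" (pixels), "camera_from_world" (4x4, takes a point from world to camera coordinates). Camera axes: x right, y down, z forward; pixel columns grow to the right and rows downward; lengths in m; the calibration is good to about 2 mm. A picture is of the moment at which its call begins: read the wrist's pose just before it. camera_model takes no time and is no camera call; for the wrist camera it gives the pose at the moment of the call.
- r.finish_job(): hands the job in, once; it reports no verdict.
Trained networks look in the newest picture that a camera, given by its name, has taken for a name from the list of things; names that differ only in an ending like _2 or _b are one class to them, and where a whole thing is asked for, a point or a joint stands for the part that bears it (a point fixed in the world has none). Each returns a list of dicts, best first, with "confidence" (0 to 1); they miss things now and then, are a little off and sometimes report something else, mostly with a low value. They report only what shows in the picture. A call takes as long as a camera call. They do not tell look-alikes from the thing itself.
- cams.trace(camera, name): "mask" (384x512 bool, what is visible of it) and "at" ([column, row] in pixels, amid what is visible of it).
- cams.mark_of(camera, name): "at" ([column, row] in pixels: a listed point, or the origin of a listed thing).
The state is a dict: "clock": time; "q": joint angles; "qd": joint speeds; "joint_torque": joint torques, N m; "tool_pos": TCP position; "eef_rot": TCP orientation; "contact_force": force on the tool from outside, world axes, zero at the start; "moment": the same for the moment, N m; "opening": opening from 0.0 (shut) to 1.0 (fully open).
Only numpy, scipy, OpenCV 4.12 (cv2) and the standard library are available. Lean on these libraries where they do the work, as an engineer would, in place of code of your own. Each camera call takes 0.05 s, during which the arm holds its last target.

### The job

Lay up the two coin-door kits, each thing let go before the next. First, in the middle of the green plate, stack from the bottom up: the thick bumper, the bezel open side up on it, and the wiper arm standing blade up down in the bezel's recess; then, in the middle of the blue plate, the slim bumper and on it the red return cup open side up. Centre each thing on the one below with its long side along the one beneath's long side, and leave the nut driver where it lies.

Things in the scene. Friction and masses are not known exactly. Their poses are not given: they have to be found in the camera images.
- green_plate: fixed flat dark green metal setting plate, 120 x 90 mm, 5 mm thick, lying on the counter, small steel dot at each corner. Origin: centre of the underside; x axis along the long side, z up.
- blue_plate: fixed flat blue metal setting plate, 120 x 90 mm, 5 mm thick, lying on the counter, small steel dot at each corner. Origin: centre of the underside; x axis along the long side, z up.
- thick_bumper: loose black rubber bumper block, 70 x 50 mm, 24 mm high (the wider, thicker one, four steel dots on top); starts flat on the counter, dots up. Origin: centre of the underside; x axis along the long side, z up.
- bezel: loose cream bakelite coin slot bezel, 84 x 56 mm, 16 mm high, lying open side up like a shallow tray: a recess 66 x 34 mm and 10 mm deep (floor 6 mm above the underside), side walls 11 mm and end walls 9 mm thick; a thin dark line for the coin slot is on its floor. Origin: centre of the underside; x axis along the long side, z up.
- wiper: loose bronze coin wiper arm: a flat foot 54 x 22 mm, 5 mm thick, with an upright blade in its middle, 24 mm long (along x), 8 mm thick (along y), its top 36 mm above the underside; starts standing on its foot, blade up. Pinch it by the blade, across y. Origin: centre of the underside; x axis along the long side, z up.
- slim_bumper: loose black rubber bumper block, 80 x 36 mm, 14 mm high (the narrower, thinner one, two steel dots on top); starts flat on the counter, dots up. Origin: centre of the underside; x axis along the long side, z up.
- return_cup: loose red plastic coin return cup, an open-topped box 66 x 48 mm, 30 mm high, walls 4 mm; starts standing open side up. Origin: centre of the underside; x axis along the long side, z up.
- nut_driver: walnut-handled nut driver lying on the counter, about 177 mm long and 25 mm high, a bystander. Origin: on the underside at the joint of handle and shaft; x axis along the tool towards its tip (tip 92 mm ahead, handle end 85 mm behind).
There are look-alikes about, which are no part of the job. What is shaped like the slim_bumper but purple or yellow is not meant.

How it is judged:
By the outcome, as a careful person would: the job done as asked, in the order asked, and still so for the second after the job is handed in, with the robot touching nothing.
It also fails if it takes over 144 s, if anything falls off the work surface, if the arm or the gripper's body presses on something with over 40 N, if the wrist force passes 120 N, or if a joint passes its speed limit or range.

## Working session

There is one attempt and no reset: what is moved stays moved. The work goes in short steps, Python scripts to look and compute and a tool call to move; the robot and the scene stay as the last step left them, time stands still between calls to the robot, and variables do not carry over. Pictures are saved under pics/ and viewed, and the job is handed in when it is done.

Besides the shell and the picture viewer there is one more tool, called after ">>>" as name(argument=value, ...), one argument or row to a line, values as JSON. drive_tool: Moves the arm, as the interface text tells. Its arguments: {"type":"object","properties":{"series":{"type":"array","items":{"type":"array","items":{"type":"array","items":{"type":"number"}}}},"force":{"type":"number"}},"required":["series"]}

```bash
mkdir -p pics; cat > h.py <<'E'
import numpy as np, cv2
from plant import sensors, cams, r
def snap(n,f):
    im=cams.snapshot(n); cv2.imwrite('pics/'+f+'.png',im); return im
def toworld(M,px,z):
    T=np.array(M["camera_from_world"]); R=T[:3,:3]; t=T[:3,3]
    c=-R.T@t
    d=R.T@np.array([(px[0]-M["cx"])/M["fx"],(px[1]-M["cy"])/M["fy"],1.])
    return c+d*(z-c[2])/d[2]
def proj(M,p):
    T=np.array(M["camera_from_world"]); q=T[:3,:3]@np.array(p)+T[:3,3]
    return np.array([M["fx"]*q[0]/q[2]+M["cx"],M["fy"]*q[1]/q[2]+M["cy"]])
E
python3 - <<'E'
from h import *
s=sensors.get_state(); print(s['clock'],s['tool_pos'],s['eef_rot'],s['opening'],r.grip_depth)
for n in('scene','top','wrist'):
    im=snap(n,n+'0'); M=cams.camera_model(n); T=np.array(M["camera_from_world"]); print(n,M['fx'],-T[:3,:3].T@T[:3,3],T[2,:3])
    if n!='scene': cv2.imwrite('pics/'+n+'0.png',cv2.resize(im,(768,576)))
E
```

```text
0.0 [0.17603709 0.59898243 0.20201916] [ 1.42354619e-01  9.89815308e-01 -9.02794342e-04 -6.15820020e-05] 1.001272532420866 -0.0187
scene 409.0139510571007 [0.98687349 0.39171704 0.7472618 ] [-0.55008145 -0.39314598 -0.73678127]
top 492.14956189467983 [0.25634205 0.00474419 1.23789019] [ 0.15606426 -0.00146508 -0.98774582]
wrist 320.8402646257196 [0.10073785 0.62196167 0.38409683] [ 0.28966457 -0.08591326 -0.95326457]
```

View pics/top0.png

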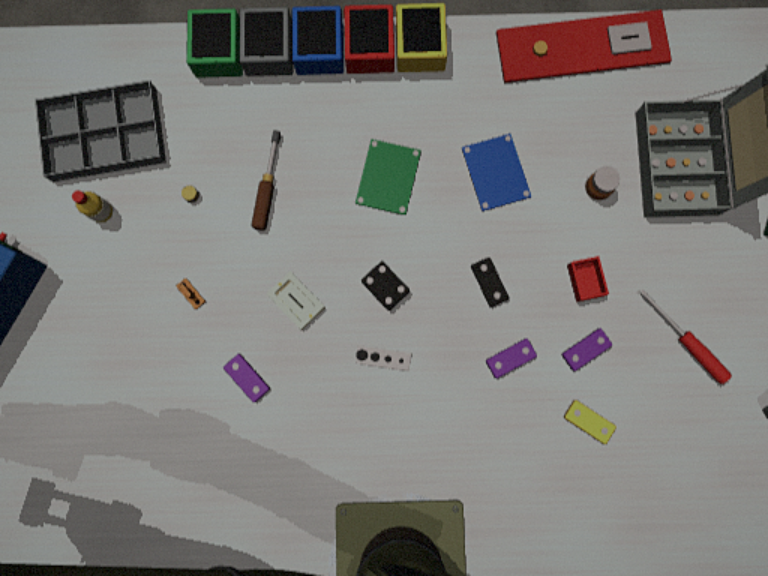

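View pics/scene0.png

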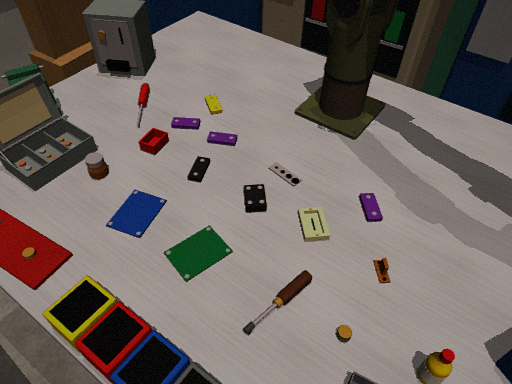

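View pics/wrist0.png

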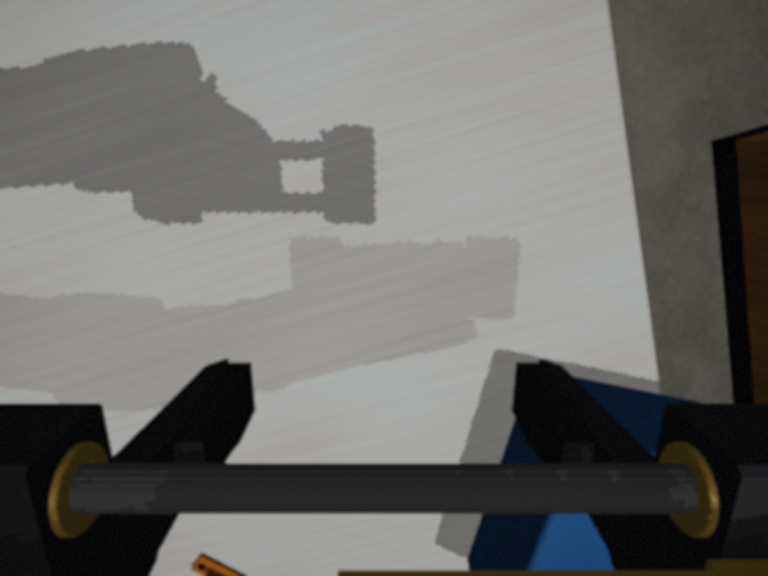

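```bash
cat > fit.py <<'E'
from h import *
from scipy.optimize import minimize
DIM={'green_plate':(120,90,5),'blue_plate':(120,90,5),'thick_bumper':(70,50,24),'bezel':(84,56,16),'wiper':(54,22,5),'slim_bumper':(80,36,14),'return_cup':(66,48,30),'nut_driver':(177,25,25)}
def boxes(n):
    L=[DIM[n]+(0,)]
    if n=='wiper': L.append((24,8,36,0))
    return L
def poly(n,p,M,z0):
    c,s=np.cos(p[2]),np.sin(p[2]); out=[]
    for a,b,h,_ in boxes(n):
        pts=[]
        for sx in(-.5,.5):
            for sy in(-.5,.5):
                for z in(0,h):
                    x,y=sx*a/1e3,sy*b/1e3
                    pts.append(proj(M,(p[0]+c*x-s*y,p[1]+s*x+c*y,z0+z/1e3)))
        out.append(cv2.convexHull(np.array(pts,np.float32)))
    return out
def render(n,p,M,z0,shape=(384,512)):
    K=4; im=np.zeros((shape[0]*K,shape[1]*K),np.uint8)
    for q in poly(n,p,M,z0):
        cv2.fillConvexPoly(im,np.round((q+0.5)*K-0.5).astype(np.int32),255)
    return cv2.resize(im,(shape[1],shape[0]),interpolation=cv2.INTER_AREA)/255.
def fit(n,obs,p0,z0=0.):
    # obs: list of (mask float, M)
    def cost(p):
        q=(p[0]/1e3,p[1]/1e3,p[2]/30)
        return sum(np.abs(render(n,q,M,z0)-m).sum()/m.sum() for m,M in obs)
    best=None
    for dy in (0,):
        x0=np.array([p0[0]*1e3,p0[1]*1e3,p0[2]*30])
        S=np.vstack([x0]+[x0+5*np.eye(3)[i] for i in range(3)])
        o=minimize(cost,x0,method='Nelder-Mead',options=dict(initial_simplex=S,xatol=.05,fatol=1e-4,maxiter=200))
        if best is None or o.fun<best.fun: best=o
    return np.array([best.x[0]/1e3,best.x[1]/1e3,best.x[2]/30]),best.fun
E
cat > m1.py <<'E'
from fit import *
import sys,pickle
res={}
for c in('top','scene'): snap(c,'m1'+c)
Ms={c:cams.camera_model(c) for c in('top','scene')}
for n in DIM:
    res[n]={c:cams.trace(c,n)[:6] for c in('top','scene')}
pickle.dump((res,Ms),open('m1.pkl','wb'))
for n in res:
    for c in res[n]: print(n,c,[(round(d['confidence'],2),np.round(d['at']).tolist(),int(d['mask'].sum())) for d in res[n][c]])
print(sensors.get_state()['clock'])
E
python3 m1.py
```

```text
green_plate top [(0.26, [328.0, 190.0], 414)]
green_plate scene [(0.61, [196.0, 252.0], 2004)]
blue_plate top [(0.95, [331.0, 114.0], 1482)]
blue_plate scene [(0.93, [136.0, 213.0], 1492)]
thick_bumper top [(0.85, [256.0, 190.0], 587)]
thick_bumper scene [(0.78, [254.0, 198.0], 600)]
bezel top [(0.64, [200.0, 197.0], 768)]
bezel scene [(0.68, [312.0, 223.0], 837)]
wiper top []
wiper scene [(0.52, [380.0, 268.0], 267)]
slim_bumper top [(0.92, [393.0, 279.0], 525), (0.85, [342.0, 239.0], 491), (0.77, [165.0, 250.0], 507), (0.73, [324.0, 187.0], 463), (0.72, [393.0, 232.0], 473)]
slim_bumper scene [(0.83, [198.0, 169.0], 384), (0.71, [222.0, 138.0], 322), (0.71, [368.0, 206.0], 411), (0.67, [188.0, 122.0], 309), (0.56, [212.0, 104.0], 200), (0.28, [380.0, 267.0], 247)]
return_cup top [(0.61, [394.0, 186.0], 623)]
return_cup scene [(0.94, [153.0, 139.0], 526), (0.75, [286.0, 294.0], 824)]
nut_driver top [(0.77, [181.0, 128.0], 475)]
nut_driver scene [(0.73, [287.0, 294.0], 735)]
1.05
```

```bash
python3 - <<'E'
import cv2,numpy as np
t=cv2.imread('pics/m1top.png')[150:300,100:440]; cv2.imwrite('pics/crop1.png',cv2.resize(t,None,fx=2.35,fy=2.35,interpolation=cv2.INTER_CUBIC))
t=cv2.imread('pics/m1scene.png')[90:300,120:410]; cv2.imwrite('pics/crop2.png',cv2.resize(t,None,fx=2.7,fy=2.7,interpolation=cv2.INTER_CUBIC))
E
```

```text
(no output)
```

View pics/crop1.png

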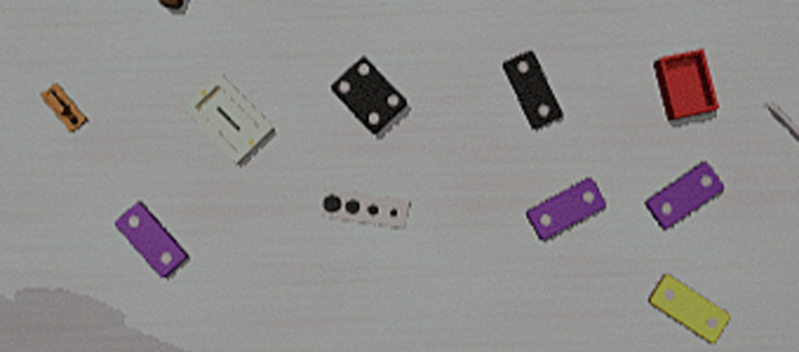

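View pics/crop2.png

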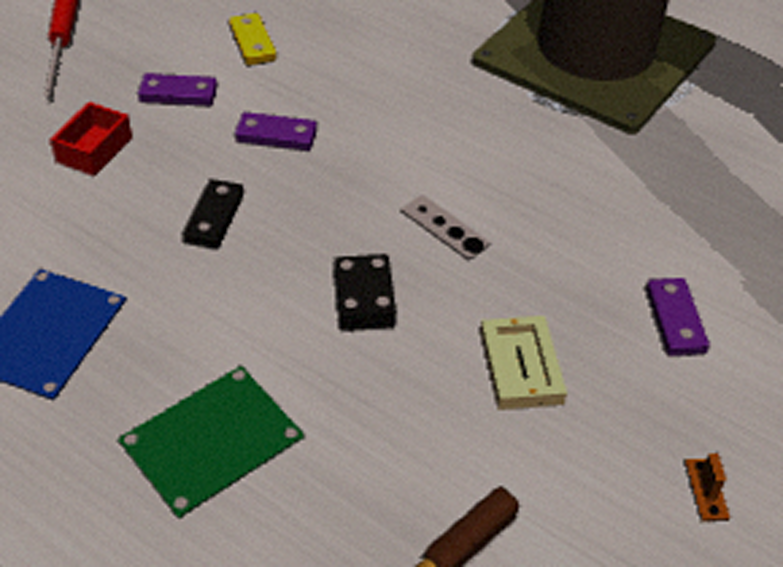

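```bash
cat > m2.py <<'E'
from fit import *
import pickle
res,Ms=pickle.load(open('m1.pkl','rb'))
top=cv2.imread('pics/m1top.png')
want={'green_plate':(259,117),'blue_plate':(331,114),'thick_bumper':(256,190),'bezel':(200,197),'wiper':(127,195),'slim_bumper':(326,188),'return_cup':(394,186)}
hsv=cv2.cvtColor(top,cv2.COLOR_BGR2HSV)
def col(n,mk=None):
    return None
over=top.copy(); over=cv2.resize(over,None,fx=1.5,fy=1.5)
out={}
for n,a in want.items():
    obs=[]
    for c in('top','scene'):
        for d in res[n][c]:
            at=d['at']
            tgt=a if c=='top' else proj(Ms['scene'],toworld(Ms['top'],a,0.01))
            if np.hypot(at[0]-tgt[0],at[1]-tgt[1])<12: obs.append((d['mask'].astype(float),Ms[c],c))
    w=toworld(Ms['top'],a,0.01)
    ys={}
    for sel in (['top'],['scene'],['top','scene']):
        o=[(m,M) for m,M,c in obs if c in sel]
        if not o: continue
        b=None
        for y0 in (-1.2,-.4,.4,1.2):
            p,f=fit(n,o,(w[0],w[1],y0))
            if b is None or f<b[1]: b=(p,f)
        p,f=b
        p[2]=(p[2]+np.pi/2)%np.pi-np.pi/2
        print(n,sel,np.round(p[:2]*1e3,1),round(np.degrees(p[2]),1),round(f,3))
        out[n]=p
pickle.dump(out,open('pose.pkl','wb'))
E
python3 m2.py
```

```text
green_plate ['scene'] [649.1   0.8] -14.6 0.032
green_plate ['top', 'scene'] [649.1   0.8] -14.6 0.032
blue_plate ['top'] [ 652.7 -181.5] 15.3 0.064
blue_plate ['scene'] [ 652.7 -186.7] 15.2 0.092
blue_plate ['top', 'scene'] [ 653.7 -183.3] 15.6 0.194
thick_bumper ['top'] [456.5  15.8] 42.1 0.045
thick_bumper ['scene'] [455.2  10.2] 42.3 0.062
thick_bumper ['top', 'scene'] [456.1  14. ] 42.0 0.24
bezel ['top'] [435.5 166.7] 41.6 0.043
bezel ['scene'] [434.1 162.6] 42.2 0.055
bezel ['top', 'scene'] [435.6 165.2] 40.7 0.153
wiper ['scene'] [451.5 340.8] 35.5 0.143
wiper ['top', 'scene'] [451.5 340.8] 35.5 0.143
slim_bumper ['top'] [ 459.1 -161.9] 22.1 0.073
slim_bumper ['scene'] [ 456.7 -166.2] 23.7 0.083
slim_bumper ['top', 'scene'] [ 458.4 -163.1] 23.7 0.262
return_cup ['top'] [ 457.9 -323.8] 10.8 0.048
return_cup ['scene'] [ 457.7 -328. ] 8.3 0.062
return_cup ['top', 'scene'] [ 458.4 -325. ] 11.1 0.162
```

>>> drive_tool(
  series=[
    [[33,-33,0,-0.14,88],[33,-33,0,-0.14,88],[33,-33,0,-0.14,88],[33,-33,0,-0.14,88],[30,-35,0,-0.14,88],[20,-40,0,-0.14,88],[20,-40,0,-0.14,88],[20,-40,0,-0.14,88],[15,-40,0,-0.14,88],[15,-40,0,-0.14,88]],
  ],
  force=25,
)

```text
clock: 2.05
tool_pos: [0.4289, 0.2312, 0.2031]
eef_rot: [0.748, 0.663, 0.0, 0.0]
contact_force: [0.0, -0.9, -0.0]
opening: 0.996
```

```bash
cat > col.py <<'E'
from fit import *
import pickle
# colour masks in top & scene
def cmask(im,kind,seed,rad=60):
    hsv=cv2.cvtColor(cv2.GaussianBlur(im,(3,3),0),cv2.COLOR_BGR2HSV).astype(int); H,S,V=hsv[...,0],hsv[...,1],hsv[...,2]
    if kind=='green': m=(abs(H-65)<15)&(S>110)
    if kind=='orange': m=(H<22)&(S>90)
    if kind=='blue': m=(abs(H-112)<12)&(S>120)
    if kind=='black': m=(V<75)
    if kind=='red': m=((H<6)|(H>172))&(S>120)
    m=m.astype(np.uint8); yy,xx=np.mgrid[:384,:512]; m[np.hypot(xx-seed[0],yy-seed[1])>rad]=0
    m=cv2.morphologyEx(m,cv2.MORPH_CLOSE,np.ones((5,5),np.uint8))
    n,l,st,_=cv2.connectedComponentsWithStats(m)
    if n<2: return m*0.
    k=1+np.argmax(st[1:,4]); return (l==k).astype(float)
E
cat > m3.py <<'E'
from col import *
Ms={c:cams.camera_model(c) for c in('top','scene')}
T=cv2.imread('pics/m1top.png'); 
S=cv2.imread('pics/m1scene.png')
for n,k,a,b in(('green_plate','green',(259,117),(198,252)),('blue_plate','blue',(331,114),(137,212)),('wiper','orange',(127,195),(382,270))):
  for c,im,s in(('top',T,a),('scene',S,b)):
    m=cmask(im,k,s,45 if n!='wiper' else 25); 
    if n!='wiper':
      h=cv2.convexHull(np.argwhere(m>0)[:,::-1].astype(np.int32)); mm=np.zeros((384,512),np.uint8); cv2.fillConvexPoly(mm,h,1); m=mm.astype(float)
    w=toworld(Ms[c],s,.005); b=None
    for y0 in(-1.2,-.4,.4,1.2):
        p,f=fit(n,[(m,Ms[c])],(w[0],w[1],y0))
        if b is None or f<b[1]: b=(p,f)
    print(n,c,m.sum(),np.round(b[0][:2]*1e3,1),round(np.degrees((b[0][2]+np.pi/2)%np.pi-np.pi/2),1),round(b[1],3))
E
python3 m3.py
```

```text
green_plate top 1421.0 [647.7   6. ] -14.8 0.108
green_plate scene 1931.0 [648.2   1.5] -15.0 0.048
blue_plate top 1494.0 [ 651.2 -182. ] 15.3 0.059
blue_plate scene 1565.0 [ 651.3 -186.9] 15.6 0.046
wiper top 175.0 [451.4 345.4] 41.2 0.124
wiper scene 282.0 [451.  341.9] 37.1 0.091
```

>>> drive_tool(
  series=[
    [[4,-40,0,-0.14,88],[5,-40,-10,-0.14,88],[6,-40,-10,-0.14,88],[6,-40,-10,-0.14,88],[6,-38,-10,-0.14,88],[0,-20,-13,-0.02,88],[0,0,0,0,88]],
  ],
)

```text
clock: 2.75
tool_pos: [0.4545, 0.0112, 0.149]
eef_rot: [0.934, 0.357, -0.001, 0.001]
contact_force: [-0.8, 0.6, 0.0]
opening: 1.003
```

```bash
python3 - <<'E'
from h import *
im=snap('wrist','w1'); M=cams.camera_model('wrist'); s=sensors.get_state(); print(s['tool_pos'],s['q'])
for p in ((456.5,15.8),(455.2,10.2)): 
    u=proj(M,(p[0]/1e3,p[1]/1e3,.012)); print(u)
E
```

```text
[0.45482002 0.01358099 0.14951825] [-0.29893623  0.58597508  0.26298993  2.13152023 -0.32739723  0.46276989
 -0.62064926]
[255.43816524 173.5211443 ]
[258.64920483 178.00934093]
```

View pics/w1.png

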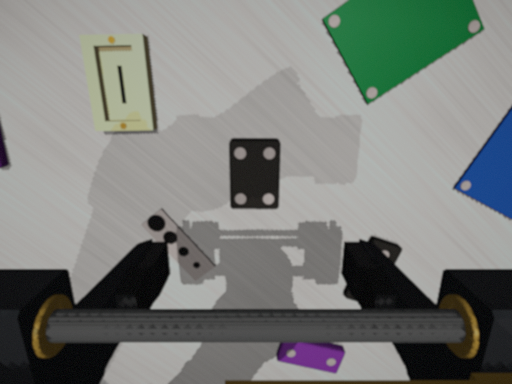

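```bash
cat > wf.py <<'E'
from col import *
import sys
def hull(m):
    h=cv2.convexHull(np.argwhere(m>0)[:,::-1].astype(np.int32)); mm=np.zeros((384,512),np.uint8); cv2.fillConvexPoly(mm,h,1); return mm.astype(float)
def wfit(n,M,m,p0,z0=0.):
    p,f=fit(n,[(m,M)],p0,z0); return p,f
def show(n,M,p,im,f,z0=0.):
    o=cv2.resize(im,None,fx=1.5,fy=1.5)
    for q in poly(n,p,M,z0): cv2.polylines(o,[np.round((q+.5)*1.5).astype(int)],1,(255,0,255),1)
    cv2.imwrite('pics/'+f+'.png',o)
E
python3 - <<'E'
from wf import *
im=cams.snapshot('wrist'); M=cams.camera_model('wrist'); s=sensors.get_state()
np.savez('w1.npz',im=im)
d=cams.trace('wrist','thick_bumper'); print([(x['confidence'],x['at']) for x in d])
t=min(d,key=lambda x:np.hypot(x['at'][0]-255,x['at'][1]-173))['mask'].astype(float)
for m in (t,hull(cmask(im,'black',(255,173),42))):
    p,f=wfit('thick_bumper',M,m,(.456,.013,.733)); print(m.sum(),np.round(p*1e3,1),np.degrees(p[2]),f)
show('thick_bumper',M,p,im,'w1o')
d=cams.trace('wrist','green_plate'); print([(x['confidence'],x['at']) for x in d])
print(s['tool_pos'],np.degrees(2*np.arctan2(s['eef_rot'][1],s['eef_rot'][0])))
E
```

```text
[(0.89, [256.5, 172.6])]
3572.0 [456.   15.9 721.1] 41.31794423148817 0.037789561513295135
3359.0 [455.7  15.  719.7] 41.23447461539201 0.09357943832489829
[(0.75, [395.6, 40.2])]
[0.45522637 0.0150753  0.14986635] 42.16491790710651
```

View pics/w1o.png

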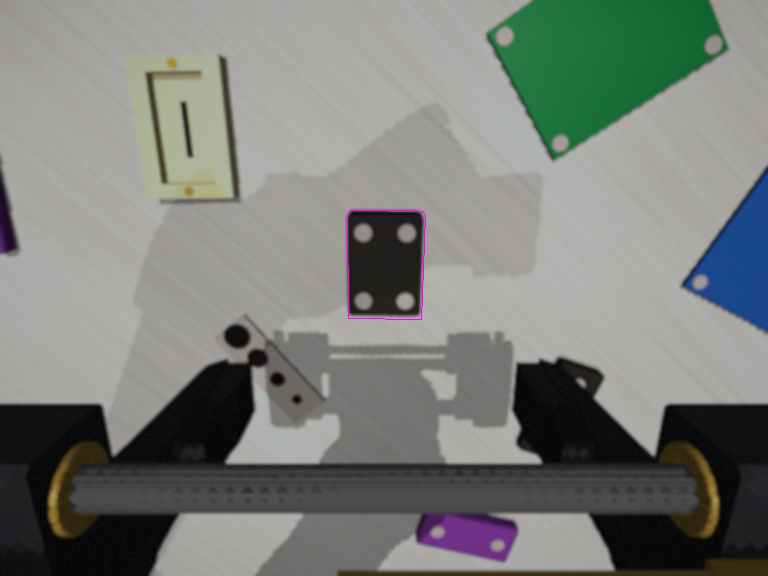

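>>> drive_tool(
  series=[
    [[1,0,-40,-0.01,88],[0,0,-40,0,88],[0,0,-40,0,88],[0,0,-26,0,88],[0,0,0,0,88],[0,0,0,0,45],[0,0,0,0,45],[0,0,0,0,45],[0,0,0,0,45],[0,0,0,0,45]],
  ],
  force=20,
)

```text
clock: 3.95
tool_pos: [0.4567, 0.0148, 0.0046]
eef_rot: [0.935, 0.355, 0.001, 0.0]
contact_force: [0.3, 0.4, 1.1]
opening: 0.566
```

>>> drive_tool(
  series=[
    [[0,0,30,0,45],[0,0,40,0,45],[20,0,30,-0.14,45],[28,0,20,-0.14,45],[28,0,0,-0.14,45],[28,0,0,-0.14,45],[28,-2,0,-0.14,45],[28,-3,0,-0.14,45],[24,-4,0,-0.14,45],[0,0,0,0,45]],
  ],
)

```text
clock: 4.95
tool_pos: [0.6427, 0.0053, 0.1237]
eef_rot: [0.992, -0.127, 0.001, 0.001]
contact_force: [-0.4, -0.0, -0.5]
opening: 0.511
```

```bash
python3 - <<'E'
from h import *
im=snap('wrist','w2'); im=snap('wrist','w2'); M=cams.camera_model('wrist'); s=sensors.get_state(); print(s['tool_pos'],s['opening'],np.degrees(2*np.arctan2(s['eef_rot'][1],s['eef_rot'][0])))
E
```

```text
[0.6390667  0.00569083 0.12344255] 0.5131215709514606 -14.43006665140502
```

View pics/w2.png

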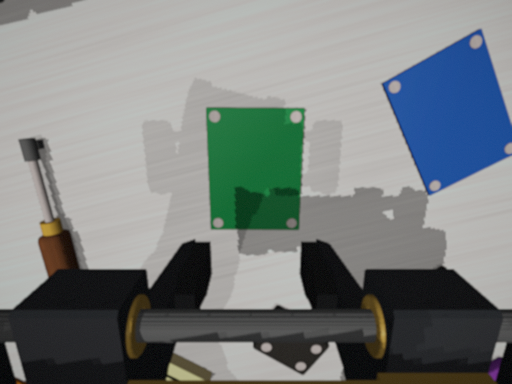

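```bash
python3 - <<'E'
from wf import *
s=sensors.get_state();M=cams.camera_model('wrist');im=cams.snapshot('wrist')
d=cams.trace('wrist','green_plate')[0]; print(d['confidence'])
for m in (d['mask'].astype(float),hull(d['mask'])):
    p,f=wfit('green_plate',M,m,(.648,.006,-.26)); print(np.round(p*1e3,1),np.degrees(p[2]),f)
d=cams.trace('wrist','blue_plate')[0]; print(d['confidence'])
p,f=wfit('blue_plate',M,d['mask'].astype(float),(.651,-.182,.26)); print(np.round(p*1e3,1),np.degrees(p[2]),f)
im=cams.snapshot('top'); d=cams.trace('top','thick_bumper')
for x in d[:2]:
    M=cams.camera_model('top'); p,f=wfit('thick_bumper',M,x['mask'].astype(float),(.456,.015,.72)); print(x['confidence'],x['at'],np.round(p*1e3,1),np.degrees(p[2]),f)
cv2.imwrite('pics/t2.png',im)
s=sensors.get_state();print(s['tool_pos'],s['clock'])
E
```

```text
0.88
[ 648.8    4.3 -259.3] -14.857232590674121 0.016032365265135098
[ 648.7    4.2 -264.2] -15.13692463906449 0.012632898067620742
0.82
[ 652.2 -183.8  267. ] 15.29633508101377 0.015477131907571716
0.76 [254.5, 189.9] [456.   15.  696.4] 39.90200677169543 0.10641580161476355
[0.63925784 0.00594085 0.12409758] 5.3
```

View pics/t2.png

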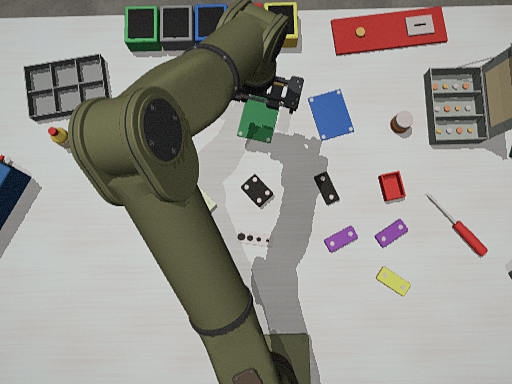

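>>> drive_tool(
  series=[
    [[-26,1,0,0.14,88],[-26,1,0,0.14,88],[-26,1,0,0.14,88],[-26,1,0,0.14,88],[-26,2,0,0.14,88],[-26,2,0,0.14,88],[-27,1,0,0.12,88],[0,0,-30,0,88],[0,0,0,0,88]],
  ],
)

```text
clock: 6.2
tool_pos: [0.4549, 0.0148, 0.0928]
eef_rot: [0.938, 0.346, -0.002, -0.001]
contact_force: [-0.6, 0.4, 0.4]
opening: 1.0
```

```bash
python3 - <<'E'
from wf import *
im=cams.snapshot('wrist');im=cams.snapshot('wrist'); M=cams.camera_model('wrist'); s=sensors.get_state()
d=cams.trace('wrist','thick_bumper'); print([(x['confidence'],x['at']) for x in d])
m=d[0]['mask'].astype(float)
p,f=wfit('thick_bumper',M,m,(.456,.013,.72)); print(m.sum(),np.round(p*1e3,1),np.degrees(p[2]),f)
show('thick_bumper',M,p,im,'w3o')
s=sensors.get_state();print(s['tool_pos'],np.degrees(2*np.arctan2(s['eef_rot'][1],s['eef_rot'][0])),s['opening'])
E
```

```text
[(0.57, [256.4, 190.7])]
5097.0 [456.6  13.3 717.6] 41.1127004960544 0.034276217844406744
[0.45796806 0.01449567 0.09448185] 40.421999249949245 0.9976272111780439
```

View pics/w3o.png

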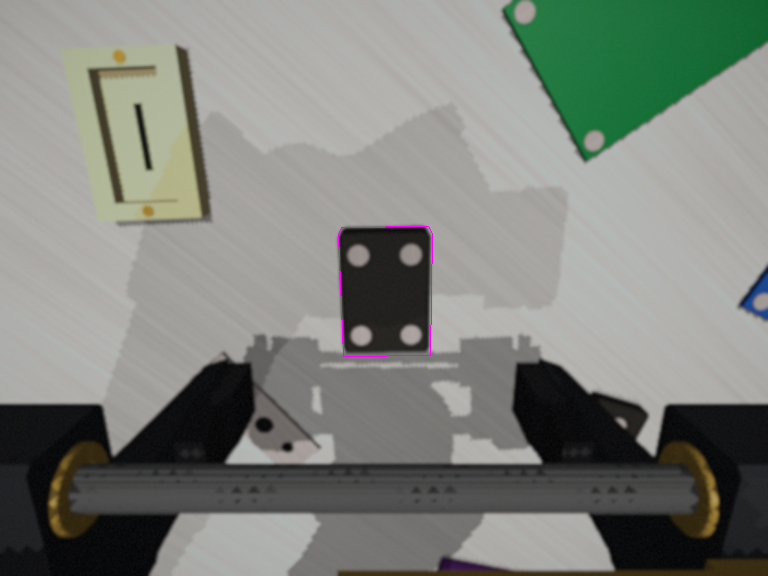

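>>> drive_tool(
  series=[
    [[-1,0,-40,0.012,88],[0,0,-40,0,88],[0,0,-11,0,88],[0,0,0,0,20],[0,0,0,0,20],[0,0,0,0,20],[0,0,0,0,20],[0,0,0,0,20],[0,0,0,0,20]],
  ],
  force=40,
)

```text
clock: 7.25
tool_pos: [0.4565, 0.0148, 0.0033]
eef_rot: [0.936, 0.351, 0.0, 0.0]
contact_force: [-0.2, -0.0, -0.3]
opening: 0.48
```

>>> drive_tool(
  series=[
    [[0,0,10,0,20],[0,0,20,0,20],[0,0,20,0,20],[0,0,0,0,20]],
  ],
)

```text
clock: 7.65
tool_pos: [0.4574, 0.0147, 0.0551]
eef_rot: [0.936, 0.351, 0.002, 0.001]
contact_force: [0.7, 0.1, -0.5]
opening: 0.226
```

```bash
python3 - <<'E'
from h import *
im=snap('wrist','w4'); im=snap('wrist','w4');im=snap('scene','s4'); print(sensors.get_state()['opening'])
E
```

```text
0.22429385148212957
```

View pics/w4.png

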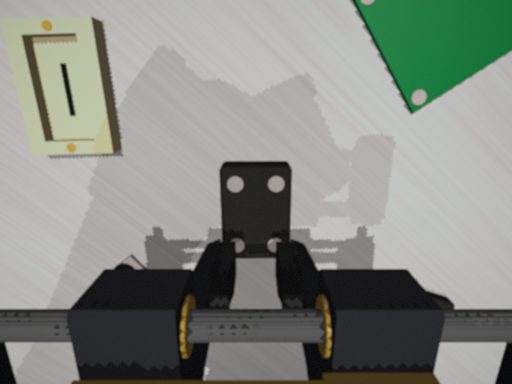

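View pics/s4.png

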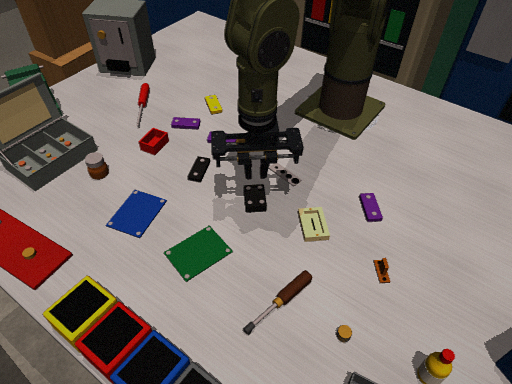

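```bash
python3 - <<'E'
from h import *
s=sensors.get_state(); p=s['tool_pos']; print(p,s['q'],s['eef_rot'])
for c in('wrist','scene','top'):
    M=cams.camera_model(c); print(c,proj(M,p),proj(M,(p[0],p[1],0.12)),proj(M,(.456,.0145,.024)))
E
```

```text
[0.45610765 0.01484022 0.05281591] [-0.21656816  0.77336792  0.13540647  2.19433564 -0.49064194  0.20162498
 -0.48998065] [ 9.36243660e-01  3.51351398e-01  6.16141192e-05 -1.72268125e-05]
wrist [256.24721625 229.74433725] [256.67746443 294.2152051 ] [256.40234184 213.77348536]
scene [255.68571422 187.1148754 ] [256.18963438 166.29173121] [255.3970765  195.30577413]
top [256.56361733 187.00770718] [256.19896438 182.17428274] [256.84506051 188.96003946]
```

```bash
python3 - <<'E'
from h import *
a=cv2.imread('pics/s4.png')[120:225,195:325]; a=cv2.resize(a,None,fx=5,fy=5,interpolation=cv2.INTER_CUBIC)
M=cams.camera_model('scene'); p=np.array([.4571,.0147,.0547])
for z,c in((0,(0,0,255)),(.0187,(0,255,0)),(.0637,(255,0,0))):
    u=(proj(M,p+[0,0,z])-[195,120]+.5)*5; cv2.drawMarker(a,tuple(int(v) for v in u),c,0,15,2)
cv2.imwrite('pics/s4c.png',a)
a=cv2.imread('pics/w4.png')[140:330,150:360]; a=cv2.resize(a,None,fx=3.5,fy=3,interpolation=cv2.INTER_CUBIC)
cv2.imwrite('pics/w4c.png',a)
E
```

```text
(no output)
```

View pics/s4c.png

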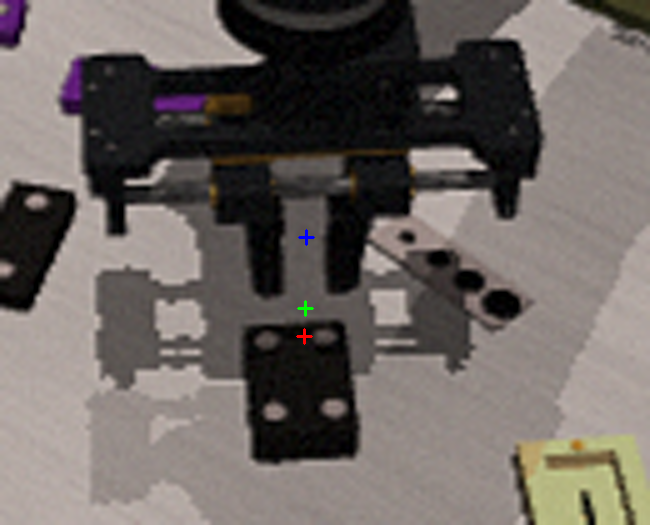

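View pics/w4c.png

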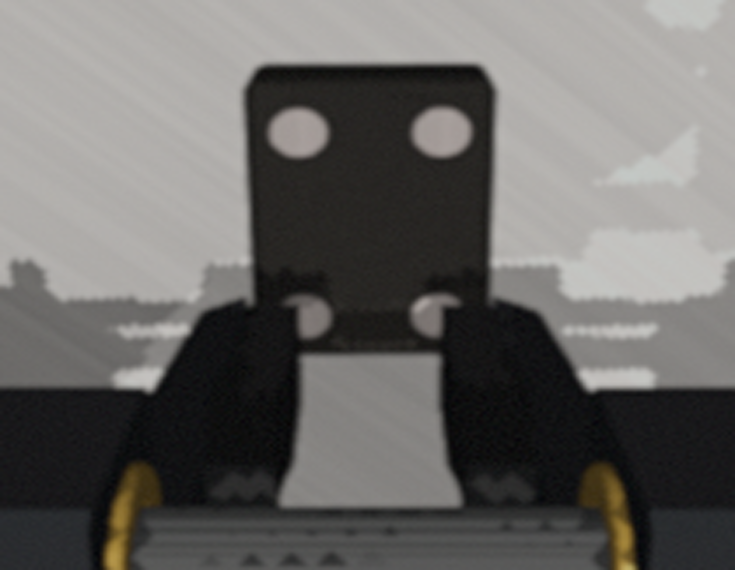

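```bash
python3 - <<'E'
from h import *
from scipy.optimize import least_squares
p=np.array([.4571,.0147,.0547])
Mw=cams.camera_model('wrist');Ms=cams.camera_model('scene')
d=np.array([np.cos(np.radians(41.2)),np.sin(np.radians(41.2)),0])
for e in(0,.009):
  f=lambda v:np.r_[proj(Mw,p+v+e*d)-[256.2,240.5],proj(Ms,p+v+e*d)-[255.7,178.5]]
  o=least_squares(f,[0,0,0]); print(e,o.x*1e3,o.fun, 'along tool', o.x@d*1e3)
E
```

```text
0 [ 7.74164591  7.85423893 38.27994314] [0.15893413 0.03612447 0.74293057 0.12480159] along tool 10.998434201832744
0.009 [ 0.9699117   1.92603374 38.27994304] [0.15893418 0.03612449 0.74293055 0.12480161] along tool 1.9984341447059497
```

>>> drive_tool(
  series=[
    [[0,0,0,0,88],[0,0,0,0,88],[0,0,0,0,88],[0,0,0,0,88],[0,0,0,0,88],[0,0,0,0,88],[0,0,0,0,88],[0,0,-20,0,88],[0,0,-20,0,88],[0,0,-8,0,88]],
  ],
)

```text
clock: 8.8
tool_pos: [0.4556, 0.0147, 0.0037]
eef_rot: [0.936, 0.351, -0.001, -0.0]
contact_force: [-0.5, 0.3, 1.3]
opening: 1.002
```

```bash
python3 - <<'E'
from h import *
im=snap('wrist','w5'); im=snap('wrist','w5');im=snap('scene','s5'); s=sensors.get_state();print(s['tool_pos'],s['contact_force'])
a=im[120:225,195:325]; a=cv2.resize(a,None,fx=5,fy=5,interpolation=cv2.INTER_CUBIC); cv2.imwrite('pics/s5c.png',a)
E
```

```text
[0.45589395 0.01457522 0.0047306 ] [0.19404942 0.09723327 0.36680216]
```

View pics/s5c.png

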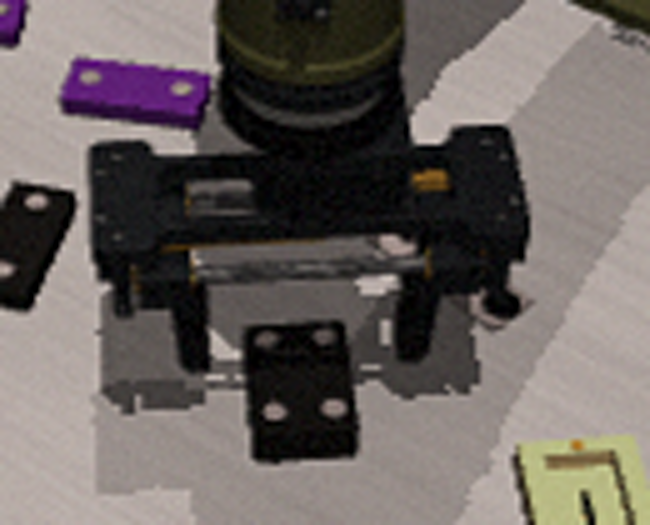

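View pics/w5.png

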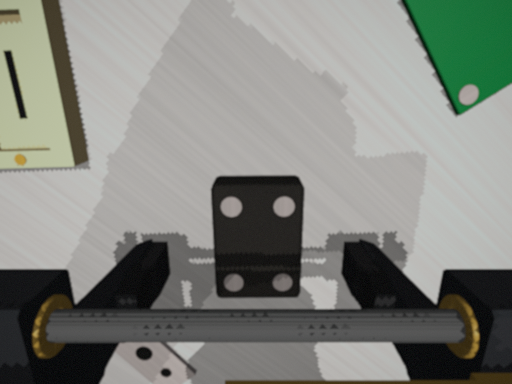

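>>> drive_tool(
  series=[
    [[0,0,-10,0,88],[0,0,-5,0,88],[0,0,0,0,88]],
  ],
)

```text
clock: 9.25
tool_pos: [0.4566, 0.0148, -0.0101]
eef_rot: [0.936, 0.351, -0.0, -0.0]
contact_force: [1.0, 0.1, -0.1]
opening: 0.998
```

>>> drive_tool(
  series=[
    [[0,0,-8,0,88],[0,0,0,0,88]],
  ],
)

```text
clock: 9.45
tool_pos: [0.4584, 0.0147, -0.0167]
eef_rot: [0.936, 0.351, -0.002, -0.0]
contact_force: [0.3, 0.6, -0.2]
opening: 0.998
```

>>> drive_tool(
  series=[
    [[0,0,-4,0,88],[0,0,0,0,88]],
  ],
)

```text
clock: 9.65
tool_pos: [0.4588, 0.0148, -0.0199]
eef_rot: [0.936, 0.351, -0.002, -0.001]
contact_force: [0.1, -0.3, -0.1]
opening: 0.998
```

```bash
python3 - <<'E'
from h import *
im=snap('wrist','w6'); im=snap('wrist','w6');im=snap('scene','s6'); s=sensors.get_state();print(s['tool_pos'],s['contact_force'])
a=im[120:225,195:325]; a=cv2.resize(a,None,fx=5,fy=5,interpolation=cv2.INTER_CUBIC); cv2.imwrite('pics/s6c.png',a)
E
```

```text
[ 0.45863728  0.01476691 -0.01978475] [0.21173307 0.22820916 0.11047245]
```

View pics/s6c.png

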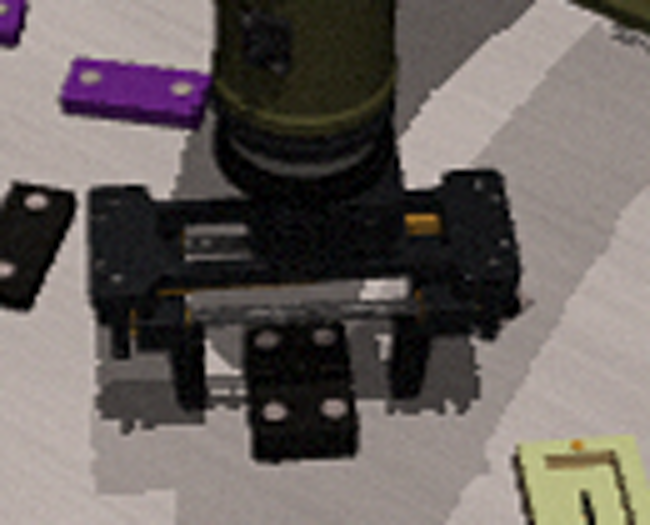

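>>> drive_tool(
  series=[
    [[-1,0,-6,0,88],[0,0,0,0,88]],
  ],
)

```text
clock: 10.0
tool_pos: [0.4589, 0.0148, -0.0251]
eef_rot: [0.936, 0.352, -0.004, -0.001]
contact_force: [0.3, -0.0, 0.2]
opening: 0.999
```

>>> drive_tool(
  series=[
    [[0,0,-3,0,88],[0,0,0,0,88]],
  ],
)

```text
clock: 10.2
tool_pos: [0.4598, 0.0149, -0.0275]
eef_rot: [0.937, 0.35, -0.004, -0.001]
contact_force: [-0.1, 0.2, -0.3]
opening: 1.0
```

>>> drive_tool(
  series=[
    [[0,0,-3,0,88],[0,0,0,0,88]],
  ],
)

```text
clock: 10.4
tool_pos: [0.4605, 0.0149, -0.03]
eef_rot: [0.936, 0.351, -0.005, -0.002]
contact_force: [-1.4, -0.1, 0.7]
opening: 1.0
```

```bash
python3 - <<'E'
from h import *
im=snap('wrist','w7'); im=snap('wrist','w7');im=snap('scene','s7'); s=sensors.get_state();print(s['tool_pos'],s['contact_force'],s['q'],s['eef_rot'])
a=im[120:225,195:325]; a=cv2.resize(a,None,fx=5,fy=5,interpolation=cv2.INTER_CUBIC); cv2.imwrite('pics/s7c.png',a)
print(cams.camera_model('wrist')['camera_from_world'])
M=cams.camera_model('wrist');T=M['camera_from_world'];print(-T[:3,:3].T@T[:3,3])
E
```

```text
[ 0.4603556   0.01485191 -0.02986068] [0.40939177 0.1524261  0.63171113] [-0.15794117  0.94769444  0.04367331  2.18133069 -0.99947628  0.04332205
  0.01357759] [ 0.93634209  0.35105008 -0.0049625  -0.00164441]
[[ 0.65742397 -0.75349063 -0.00675164 -0.29105127]
 [-0.71521774 -0.62680099  0.30916678  0.36775492]
 [-0.23718621 -0.19842476 -0.95098387  0.28080224]
 [ 0.          0.          0.          1.        ]]
[0.52097135 0.06692286 0.15137572]
```

View pics/s7c.png

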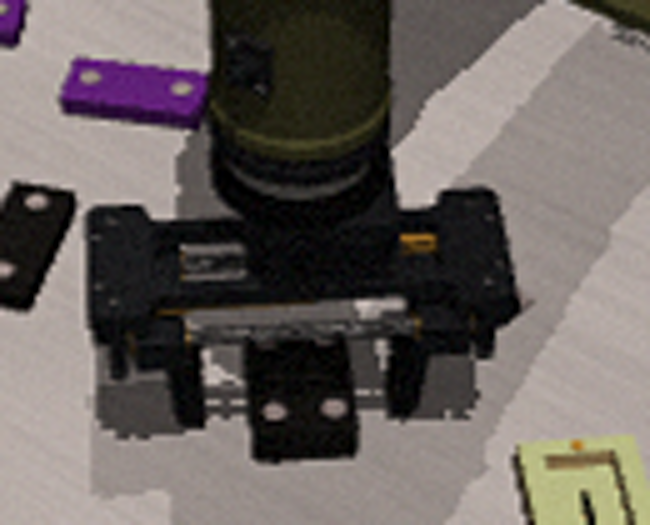

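View pics/w7.png

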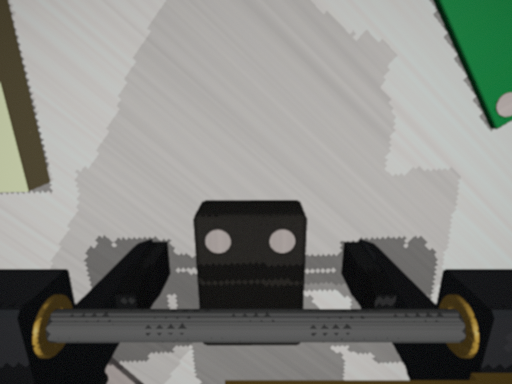

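>>> drive_tool(
  series=[
    [[0,0,0,0,20],[0,0,0,0,20],[0,0,0,0,20],[0,0,0,0,20],[0,0,0,0,20],[0,0,0,0,20],[0,0,0,0,20],[0,0,0,0,20],[0,0,0,0,20]],
  ],
  force=30,
)

```text
clock: 11.45
tool_pos: [0.4602, 0.0151, -0.0298]
eef_rot: [0.936, 0.351, -0.005, -0.002]
contact_force: [-0.8, 1.5, 1.6]
opening: 0.567
```

>>> drive_tool(
  series=[
    [[0,0,20,0,20],[0,0,40,0,20],[0,0,40,0,20],[0,0,0,0,20]],
  ],
)

```text
clock: 11.85
tool_pos: [0.4629, 0.0139, 0.0736]
eef_rot: [0.936, 0.351, -0.002, 0.001]
contact_force: [0.5, 0.3, -1.8]
opening: 0.565
```

```bash
python3 - <<'E'
from h import *
im=snap('wrist','w8');im=snap('scene','s8'); s=sensors.get_state();print(s['tool_pos'],s['contact_force'],s['q'],s['opening'])
a=im[100:225,175:325]; a=cv2.resize(a,None,fx=5,fy=4.5,interpolation=cv2.INTER_CUBIC); cv2.imwrite('pics/s8c.png',a)
E
```

```text
[0.4609748  0.01508185 0.07048582] [ 0.23576947 -0.48682477 -1.63396275] [-0.37887603  0.78156767  0.4112001   2.17101681 -0.88667929  0.37148654
 -0.07647754] 0.5654748439589945
```

View pics/s8c.png

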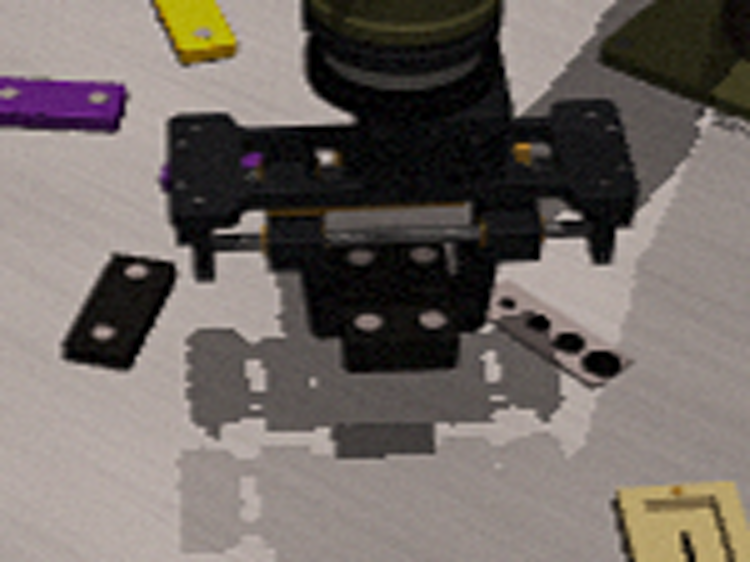

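View pics/w8.png

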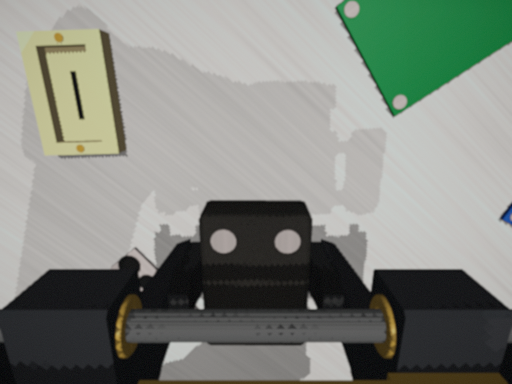

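>>> drive_tool(
  series=[
    [[10,0,20,0,20],[28,-1,5,-0.14,20],[28,-2,0,-0.14,20],[28,-2,0,-0.14,20],[28,-2,0,-0.14,20],[28,-2,0,-0.14,20],[28,-3,0,-0.14,20],[13,0,0,-0.14,20],[0,0,0,0,20],[0,0,0,0,20]],
  ],
)

```text
clock: 12.95
tool_pos: [0.6497, 0.0027, 0.093]
eef_rot: [0.992, -0.13, -0.005, -0.004]
contact_force: [-0.5, 0.3, -1.8]
opening: 0.562
```

```bash
python3 - <<'E'
from h import *
im=snap('wrist','w9');im=snap('wrist','w9'); s=sensors.get_state();print(s['tool_pos'],s['contact_force'],s['q'],s['opening'],np.degrees(2*np.arctan2(s['eef_rot'][1],s['eef_rot'][0])))
E
```

```text
[0.64979108 0.00290434 0.09410945] [ 0.43967342 -0.66830733 -1.77204016] [-0.47445958  1.03434657  0.86516313  1.59500225 -0.9226437   0.9774791
 -1.12194172] 0.5634691866006106 -14.959856752575583
```

View pics/w9.png

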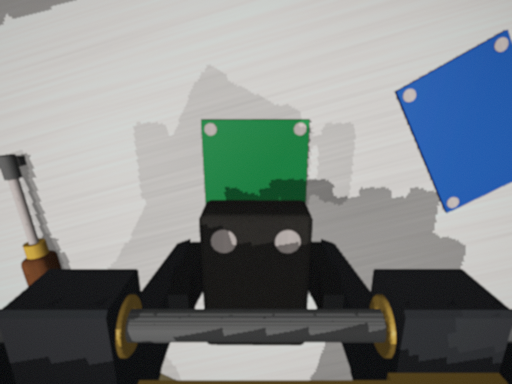

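>>> drive_tool(
  series=[
    [[2,0.5,-30,0,20],[0,0,-40,0,20],[0,0,-30,0,20],[0,0,-10,0,20],[0,0,0,0,20]],
  ],
)

```text
clock: 13.55
tool_pos: [0.6519, 0.0035, -0.0158]
eef_rot: [0.991, -0.131, -0.005, -0.004]
contact_force: [-0.2, 0.2, -0.9]
opening: 0.563
```

```bash
python3 - <<'E'
from h import *
im=snap('wrist','w10');im=snap('wrist','w10'); s=sensors.get_state();print(s['tool_pos'],s['contact_force'],s['q'],s['opening'],s['eef_rot'],np.degrees(2*np.arctan2(s['eef_rot'][1],s['eef_rot'][0])))
E
```

```text
[ 0.65421308  0.00281183 -0.01332386] [-0.0103628  0.412002  -0.5980373] [-0.39828091  1.13625195  0.67137108  1.61196454 -0.968725    0.7652359
 -1.0963192 ] 0.5634527478650686 [ 0.9914219  -0.13062614 -0.00254336 -0.00360018] -15.011698510221812
```

View pics/w10.png

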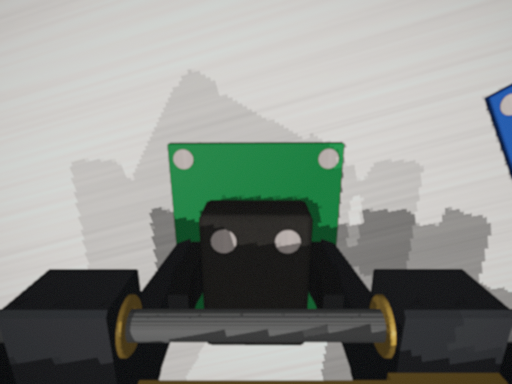

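>>> drive_tool(
  series=[
    [[0,0,-3,0,20],[0,0,0,0,20],[0,0,0,0,20]],
  ],
)

```text
clock: 13.95
tool_pos: [0.6538, 0.0034, -0.0171]
eef_rot: [0.991, -0.131, -0.003, -0.004]
contact_force: [-0.3, -0.7, -0.4]
opening: 0.561
```

>>> drive_tool(
  series=[
    [[0,0,-3,0,20],[0,0,0,0,20],[0,0,0,0,20]],
  ],
)

```text
clock: 14.25
tool_pos: [0.6533, 0.0034, -0.021]
eef_rot: [0.991, -0.131, -0.004, -0.004]
contact_force: [-0.7, 0.4, -1.1]
opening: 0.566
```

>>> drive_tool(
  series=[
    [[0,0,-2,0,20],[0,0,0,0,20],[0,0,0,0,20]],
  ],
)

```text
clock: 14.55
tool_pos: [0.6533, 0.0034, -0.023]
eef_rot: [0.991, -0.131, -0.004, -0.004]
contact_force: [-0.0, 0.9, -1.7]
opening: 0.567
```

>>> drive_tool(
  series=[
    [[0,0,-2,0,20],[0,0,0,0,20],[0,0,0,0,20]],
  ],
)

```text
clock: 14.85
tool_pos: [0.6537, 0.0032, -0.0247]
eef_rot: [0.991, -0.131, -0.003, -0.004]
contact_force: [0.4, 0.1, 0.3]
opening: 0.568
```

```bash
python3 - <<'E'
from h import *
im=snap('wrist','w11');im=snap('scene','s11'); s=sensors.get_state();print(s['tool_pos'],s['contact_force'],s['moment'],s['q'])
a=im[160:310,125:315]; a=cv2.resize(a,None,fx=4,fy=4,interpolation=cv2.INTER_CUBIC); cv2.imwrite('pics/s11c.png',a)
E
```

```text
[ 0.65364277  0.0032588  -0.02473071] [ 1.12211183 -0.68454608 -0.11393199] [ 0.00450487  0.01673088 -0.00652564] [-0.3897165   1.1477566   0.6499661   1.61130631 -0.97026194  0.74449779
 -1.09611156]
```

View pics/s11c.png

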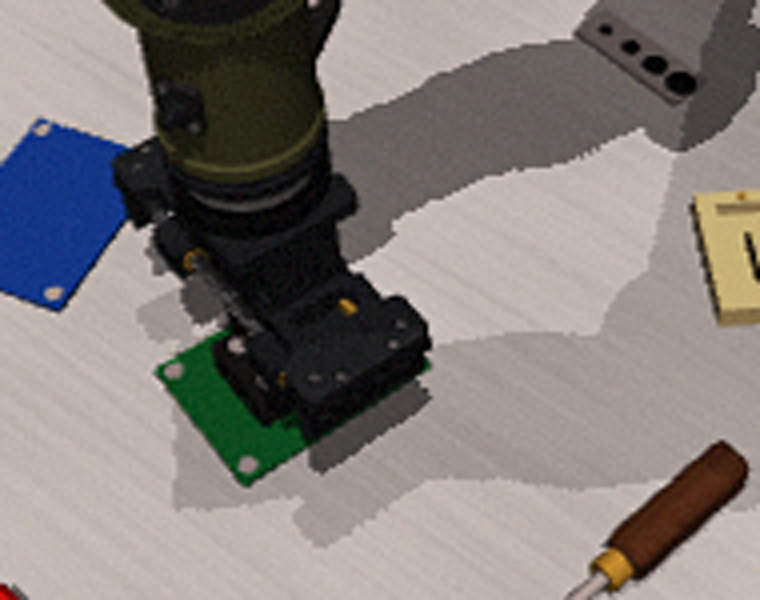

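>>> drive_tool(
  series=[
    [[-1.6,0,2,0,20],[0,0,0,0,20],[0,0,-3,0,20],[0,0,0,0,20],[0,0,0,0,88],[0,0,0,0,88],[0,0,0,0,88],[0,0,0,0,88],[0,0,0,0,88],[0,0,20,0,88]],
  ],
)

```text
clock: 15.95
tool_pos: [0.6495, 0.0041, -0.0077]
eef_rot: [0.991, -0.131, -0.006, -0.004]
contact_force: [0.2, 0.3, -0.6]
opening: 0.996
```

>>> drive_tool(
  series=[
    [[0,0,40,0,88],[0,0,40,0,88],[-20,0,40,0,88],[-30,0,0,0,88],[0,0,0,0,88]],
  ],
)

```text
clock: 16.45
tool_pos: [0.5986, 0.0029, 0.1168]
eef_rot: [0.991, -0.132, -0.004, -0.004]
contact_force: [0.7, 0.7, -0.8]
opening: 0.998
```

```bash
cat > chk.py <<'E'
from wf import *
def chk(cam,items,tag,k=0):
    # items: (name,p0,z0)
    cams.snapshot(cam);im=cams.snapshot(cam); M=cams.camera_model(cam)
    o=cv2.resize(im,None,fx=1.5,fy=1.5); out={}
    for n,p0,z0 in items:
        d=cams.trace(cam,n); t=proj(M,(p0[0],p0[1],z0+.01))
        d=[x for x in d if np.hypot(*(np.array(x['at'])-t))<30]
        if not d: print(n,'none'); continue
        m=hull(d[0]['mask']) if n!='wiper' else d[0]['mask'].astype(float)
        p,f=fit(n,[(m,M)],p0,z0); out[n]=p
        print(cam,n,round(d[0]['confidence'],2),np.round(p[:2]*1e3,1),round(np.degrees(p[2]),1),round(f,3))
        for q in poly(n,p,M,z0): cv2.polylines(o,[np.round((q+.5)*1.5).astype(int)],1,(255,0,255),1)
    cv2.imwrite('pics/'+tag+'.png',o)
    s=sensors.get_state(); print(s['clock'],np.round(s['tool_pos']*1e3,1),'yaw',round(np.degrees(2*np.arctan2(s['eef_rot'][1],s['eef_rot'][0])),1),'f',np.round(s['contact_force'],1),round(s['opening']*88.1,1))
    return out
E
python3 - <<'E'
from chk import *
chk('wrist',[('green_plate',(.6487,.0043,-.26),0),('thick_bumper',(.6487,.0043,-.26),.005)],'w12')
E
```

```text
green_plate none
wrist thick_bumper 0.57 [647.9   5. ] -15.1 0.031
16.65 [602.7   3.6 114.5] yaw -15.0 f [ 0.8  0.2 -0.9] 88.0
```

View pics/w12.png

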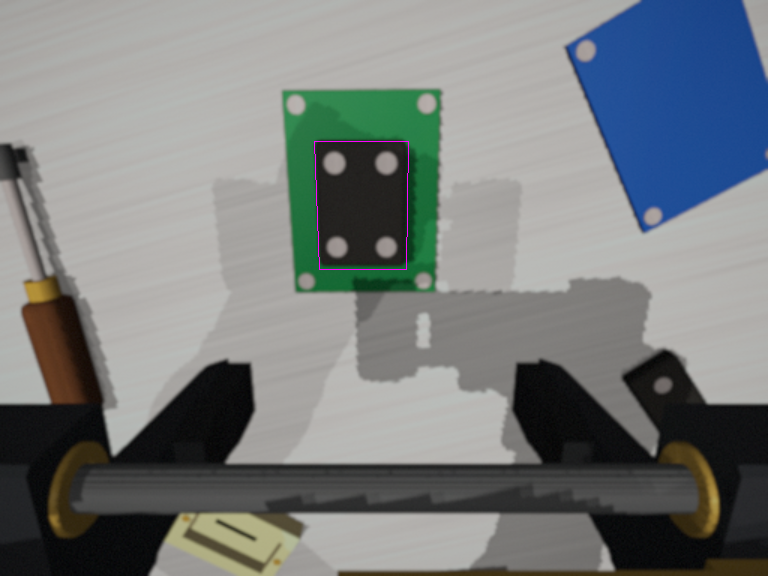

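>>> drive_tool(
  series=[
    [[-20,20,20,0.14,88],[-24,24,15,0.14,88],[-24,24,0,0.14,88],[-24,24,0,0.14,88],[-24,24,0,0.14,88],[-24,24,0,0.14,88],[-27,23,0,0.14,88],[0,0,-20,0,88],[0,0,-20,0,88],[0,0,0,0,88]],
  ],
)

```text
clock: 17.65
tool_pos: [0.4343, 0.1665, 0.1075]
eef_rot: [0.936, 0.351, -0.006, -0.002]
contact_force: [-0.2, -0.1, 0.5]
opening: 1.001
```

```bash
python3 - <<'E'
from chk import *
chk('wrist',[('bezel',(.4355,.1667,.727),0)],'w13')
print(sensors.get_state()['q'])
E
```

```text
wrist bezel 0.84 [435.8 165.2] 42.3 0.043
17.8 [435.8 166.1 109.5] yaw 41.1 f [-0.4  0.1 -0.6] 88.1
[-0.74064934  0.7127824   0.46396158  2.13240111 -0.71966041  0.46471687
 -0.56524056]
```

View pics/w13.png

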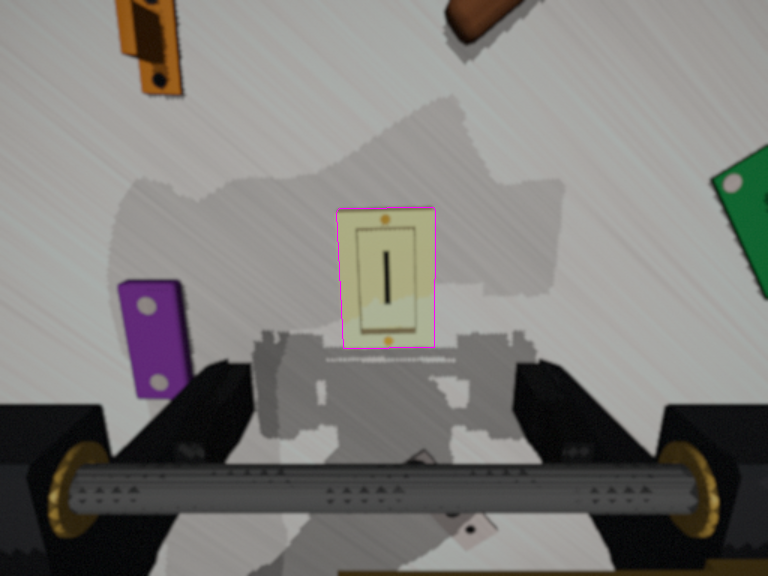

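>>> drive_tool(
  series=[
    [[0,0,-40,0.015,88],[0,0,-40,0,88],[0,0,-40,0,88],[0,0,-18,0,88],[0,0,0,0,88]],
  ],
)

```text
clock: 18.3
tool_pos: [0.4348, 0.1657, -0.0303]
eef_rot: [0.934, 0.357, -0.006, -0.002]
contact_force: [0.4, -0.2, 0.2]
opening: 0.999
```

>>> drive_tool(
  series=[
    [[0,0,-4,0,88],[0,0,0,0,88],[0,0,0,0,88]],
  ],
)

```text
clock: 18.6
tool_pos: [0.4356, 0.1667, -0.0318]
eef_rot: [0.934, 0.358, -0.004, -0.001]
contact_force: [-0.4, 0.7, 0.4]
opening: 0.998
```

```bash
python3 - <<'E'
from h import *
im=snap('wrist','w14');im=snap('scene','s14'); s=sensors.get_state();print(s['tool_pos'],s['contact_force'],s['q'],s['eef_rot'])
a=im[160:270,240:390]; a=cv2.resize(a,None,fx=5,fy=5,interpolation=cv2.INTER_CUBIC); cv2.imwrite('pics/s14c.png',a)
E
```

```text
[ 0.43538032  0.16672224 -0.03199363] [ 0.89250075  0.13274383 -0.29082583] [-0.48916801  0.95258232  0.04532931  2.16716169 -0.92992669  0.05061548
 -0.37072487] [ 0.9335183   0.35850318 -0.00412538 -0.00142622]
```

View pics/s14c.png

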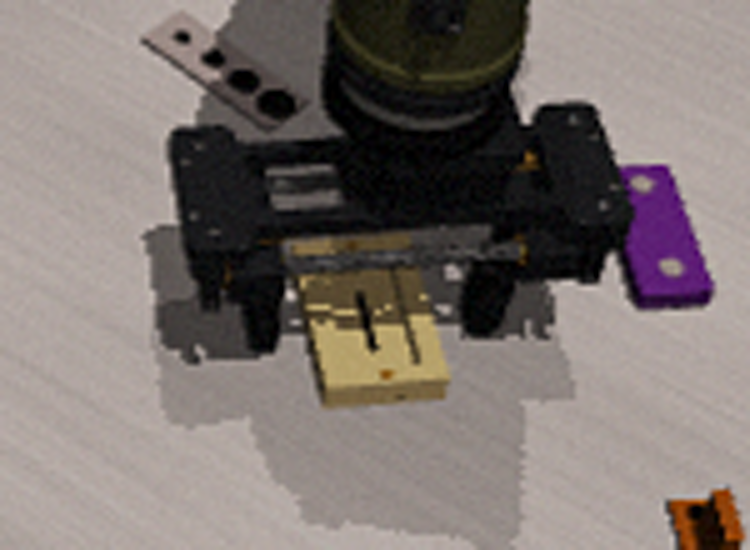

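>>> drive_tool(
  series=[
    [[0,-1,-2,0,20],[0,0,0,0,20],[0,0,0,0,20],[0,0,0,0,20],[0,0,0,0,20],[0,0,0,0,20],[0,0,0,0,20],[0,0,0,0,20],[0,0,0,0,20]],
  ],
  force=30,
)

```text
clock: 19.6
tool_pos: [0.4347, 0.1653, -0.0349]
eef_rot: [0.934, 0.358, -0.005, -0.002]
contact_force: [-0.7, 0.5, 0.1]
opening: 0.635
```

>>> drive_tool(
  series=[
    [[0,0,20,0,20],[0,0,40,0,20],[0,0,40,0,20],[0,0,40,0,20],[0,0,0,0,20]],
  ],
)

```text
clock: 20.1
tool_pos: [0.4371, 0.1658, 0.1088]
eef_rot: [0.934, 0.358, -0.001, -0.001]
contact_force: [1.0, 0.4, -0.9]
opening: 0.636
```

```bash
python3 - <<'E'
from h import *
im=snap('wrist','w15'); s=sensors.get_state();print(s['tool_pos'],s['contact_force'],s['q'],s['opening'])
E
```

```text
[0.43593571 0.1660425  0.10689463] [-0.36429216 -0.25792228 -1.54434523] [-0.76030046  0.72574385  0.49960111  2.13845057 -0.78260014  0.47214912
 -0.48306739] 0.6311687105022002
```

View pics/w15.png

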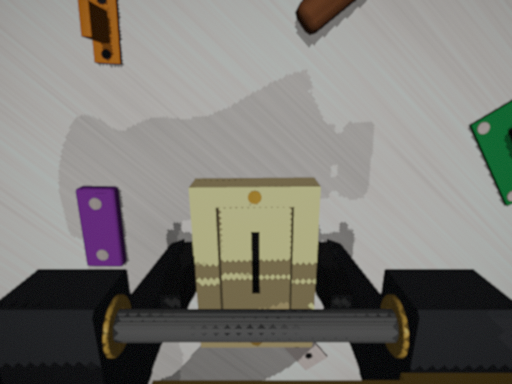

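>>> drive_tool(
  series=[
    [[26,-20,0,-0.14,20],[26,-20,0,-0.14,20],[26,-20,0,-0.14,20],[26,-20,0,-0.14,20],[26,-20,0,-0.14,20],[26,-20,0,-0.14,20],[26,-20,0,-0.14,20],[29.5,-21,0,-0.015,20],[0,0,0,0,20],[0,0,-40,0,20]],
  ],
)

```text
clock: 21.15
tool_pos: [0.6498, 0.002, 0.0672]
eef_rot: [0.991, -0.131, 0.0, -0.003]
contact_force: [0.2, -0.2, -2.0]
opening: 0.637
```

>>> drive_tool(
  series=[
    [[0,0,-20,0,20],[0,0,0,0,20],[0,0,0,0,20]],
  ],
)

```text
clock: 21.45
tool_pos: [0.6454, 0.0045, 0.0444]
eef_rot: [0.991, -0.131, -0.005, -0.004]
contact_force: [0.3, 0.4, -0.7]
opening: 0.63
```

```bash
python3 - <<'E'
from h import *
im=snap('wrist','w16');im=snap('wrist','w16'); s=sensors.get_state();print(s['tool_pos'],s['contact_force'],s['q'],s['opening'],np.degrees(2*np.arctan2(s['eef_rot'][1],s['eef_rot'][0])))
E
```

```text
[0.64683183 0.00412073 0.04608042] [-0.62006456 -1.78790379 -0.28685143] [-0.4381627   1.06284631  0.75357799  1.62839551 -0.93087814  0.85336503
 -1.1161759 ] 0.6324467023235307 -15.026859297208247
```

View pics/w16.png

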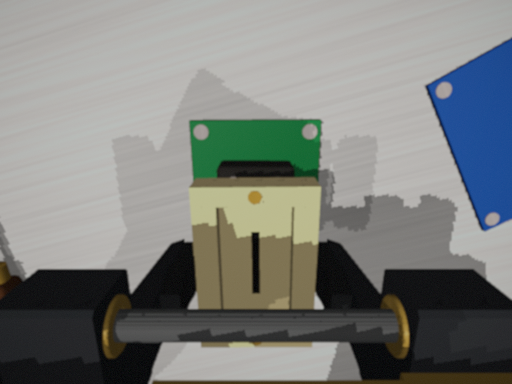

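>>> drive_tool(
  series=[
    [[0.6,0.8,-25,0,20],[0,0,-19,0,20],[0,0,0,0,20],[0,0,0,0,20],[0,0,0,0,20]],
  ],
)

```text
clock: 22.05
tool_pos: [0.6481, 0.0047, 0.0029]
eef_rot: [0.991, -0.131, -0.002, -0.004]
contact_force: [-0.5, 0.0, -0.4]
opening: 0.637
```

>>> drive_tool(
  series=[
    [[0,0,-3,0,20],[0,0,0,0,20],[0,0,0,0,20]],
  ],
)

```text
clock: 22.35
tool_pos: [0.647, 0.0052, -0.0016]
eef_rot: [0.991, -0.131, -0.003, -0.004]
contact_force: [-0.2, 0.5, -0.6]
opening: 0.628
```

>>> drive_tool(
  series=[
    [[0,0,-2,0,20],[0,0,0,0,20],[0,0,0,0,20]],
  ],
)

```text
clock: 22.65
tool_pos: [0.6468, 0.0052, -0.004]
eef_rot: [0.991, -0.131, -0.004, -0.004]
contact_force: [-0.1, -0.0, -1.4]
opening: 0.631
```

>>> drive_tool(
  series=[
    [[0,0,-2,0,20],[0,0,0,0,20],[0,0,0,0,20]],
  ],
)

```text
clock: 22.95
tool_pos: [0.6471, 0.0051, -0.0058]
eef_rot: [0.991, -0.131, -0.003, -0.004]
contact_force: [1.1, -0.4, 0.6]
opening: 0.634
```

>>> drive_tool(
  series=[
    [[0,0,-1,0,20],[0,0,0,0,20],[0,0,0,0,20]],
  ],
)

```text
clock: 23.25
tool_pos: [0.6471, 0.005, -0.0058]
eef_rot: [0.991, -0.131, -0.003, -0.004]
contact_force: [-2.2, 1.3, 7.9]
opening: 0.634
```

Contact at z −6 as predicted. Release and check.

>>> drive_tool(
  series=[
    [[0,0,0,0,88],[0,0,0,0,88],[0,0,0,0,88],[0,0,0,0,88],[0,0,0,0,88],[0,0,30,0,88],[0,0,40,0,88],[-20,0,40,0,88],[-30,0,10,0,88],[0,0,0,0,88]],
  ],
)

```text
clock: 24.25
tool_pos: [0.5942, 0.0046, 0.1152]
eef_rot: [0.991, -0.132, -0.004, -0.004]
contact_force: [1.1, -0.6, -0.1]
opening: 0.996
```

```bash
python3 - <<'E'
from chk import *
chk('wrist',[('green_plate',(.6487,.0043,-.26),0),('bezel',(.6482,.0048,-.26),.029)],'w17')
E
```

```text
green_plate none
wrist bezel 0.76 [647.8   5.6] -14.3 0.018
24.45 [597.5   5.6 112.5] yaw -15.0 f [0.8 0.5 0.2] 87.6
```

View pics/w17.png

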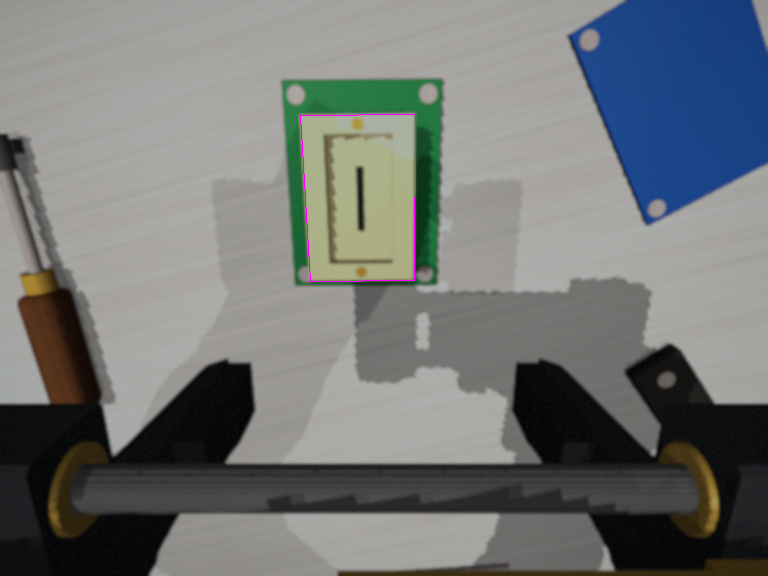

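>>> drive_tool(
  series=[
    [[-10,38,20,0.1,60],[-15,38,0,0.1,60],[-15,38,0,0.1,60],[-15,38,0,0.1,60],[-15,38,0,0.1,60],[-15,38,0,0.1,60],[-15,38,0,0.1,60],[-15,38,0,0.1,60],[-15,34,0,0.1,60],[-16,0,0,0.06,60]],
  ],
)

```text
clock: 25.45
tool_pos: [0.4497, 0.3502, 0.1316]
eef_rot: [0.938, 0.348, -0.004, -0.003]
contact_force: [-0.9, 0.3, -0.4]
opening: 0.681
```

>>> drive_tool(
  series=[
    [[0,0,0,0,60],[0,0,0,0,60]],
  ],
)

```text
clock: 25.65
tool_pos: [0.4519, 0.3426, 0.1328]
eef_rot: [0.94, 0.341, -0.005, -0.001]
contact_force: [0.8, -0.1, -0.4]
opening: 0.681
```

```bash
python3 - <<'E'
from chk import *
chk('wrist',[('wiper',(.4513,.344,.69),0)],'w18')
print(sensors.get_state()['q'])
E
```

```text
wrist wiper 0.92 [453.3 343.8] 39.5 0.095
25.8 [452.5 341.9 133.1] yaw 39.8 f [-0.3 -1.1 -0.3] 60.0
[-1.0652565   0.79804521  0.61350401  1.82673078 -0.6634165   0.74227103
 -0.95852566]
```

View pics/w18.png

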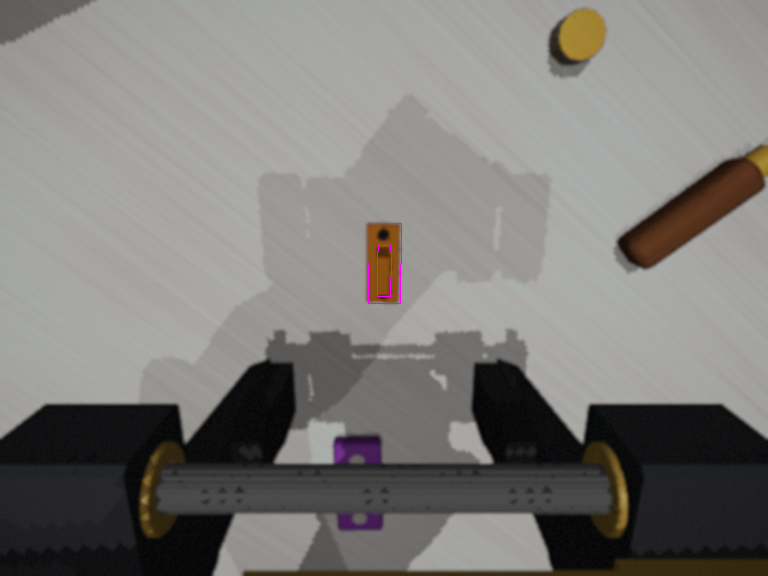

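>>> drive_tool(
  series=[
    [[0.5,1.9,-40,0,60],[0,0,-40,0,60],[0,0,-40,0,60],[0,0,-20,0,60],[0,0,-10,0,60],[0,0,0,0,60]],
  ],
)

```text
clock: 26.4
tool_pos: [0.4517, 0.344, -0.0178]
eef_rot: [0.94, 0.341, -0.006, -0.001]
contact_force: [0.1, -0.3, 0.1]
opening: 0.684
```

```bash
python3 - <<'E'
from h import *
im=snap('wrist','w19');im=snap('wrist','w19');im=snap('scene','s19'); s=sensors.get_state();print(s['tool_pos'],s['contact_force'],s['q'],s['opening'],s['eef_rot'])
a=im[200:310,310:460]; a=cv2.resize(a,None,fx=5,fy=5,interpolation=cv2.INTER_CUBIC); cv2.imwrite('pics/s19c.png',a)
E
```

```text
[ 0.45268455  0.34530354 -0.01564496] [ 1.22583342  0.17904428 -0.1444219 ] [-0.94656039  1.00269655  0.38697266  1.87419937 -0.84918215  0.4460427
 -0.80458441] 0.6810143731606593 [ 0.93984988  0.34156285 -0.00372052 -0.00178483]
```

View pics/s19c.png

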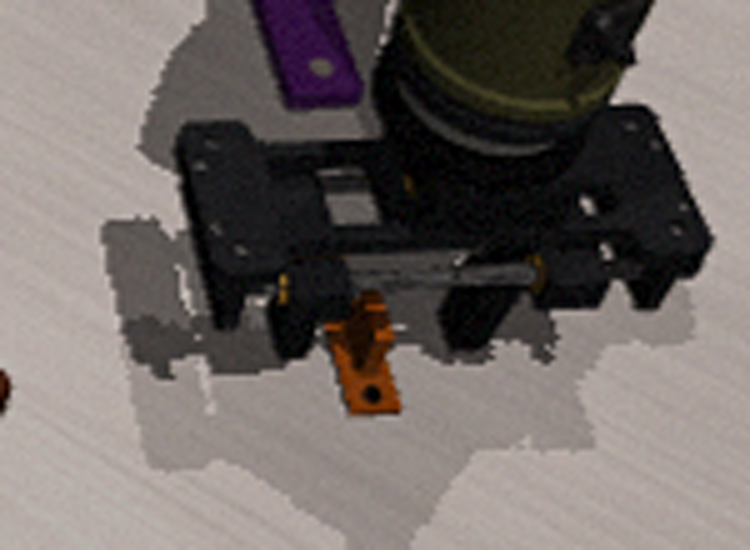

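View pics/w19.png

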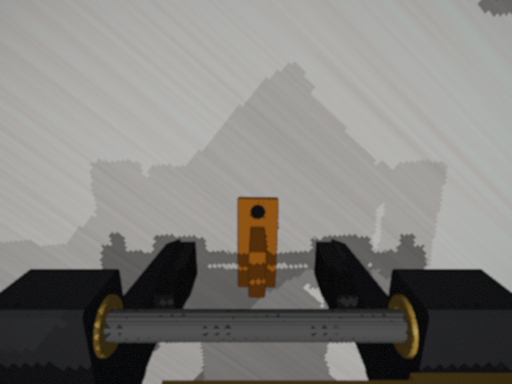

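>>> drive_tool(
  series=[
    [[0,-1,-4,0,60],[0,0,0,0,2],[0,0,0,0,2],[0,0,0,0,2],[0,0,0,0,2],[0,0,0,0,2],[0,0,0,0,2],[0,0,0,0,2],[0,0,0,0,2],[0,0,0,0,2]],
  ],
  force=20,
)

```text
clock: 27.55
tool_pos: [0.4514, 0.344, -0.0209]
eef_rot: [0.94, 0.342, -0.005, -0.002]
contact_force: [0.4, -0.5, -0.0]
opening: 0.09
```

>>> drive_tool(
  series=[
    [[0,0,20,0,2],[0,0,40,0,2],[0,0,40,0,2],[0,0,40,0,2],[0,0,0,0,2]],
  ],
)

```text
clock: 28.05
tool_pos: [0.4546, 0.3453, 0.1238]
eef_rot: [0.94, 0.342, -0.0, -0.003]
contact_force: [0.6, 0.4, -0.9]
opening: 0.088
```

```bash
python3 - <<'E'
from h import *
im=snap('wrist','w20');im=snap('wrist','w20');s=sensors.get_state();print(s['tool_pos'],s['contact_force'],s['q'],s['opening']*88.1,s['eef_rot'])
E
```

```text
[0.45123955 0.34448183 0.11949635] [-0.12341651 -0.36640397 -1.72609304] [-1.06053213  0.81695485  0.59883857  1.83541168 -0.68719567  0.71698252
 -0.93867503] 7.843920218153225 [ 0.93966156  0.34206898 -0.00453808 -0.00209129]
```

View pics/w20.png

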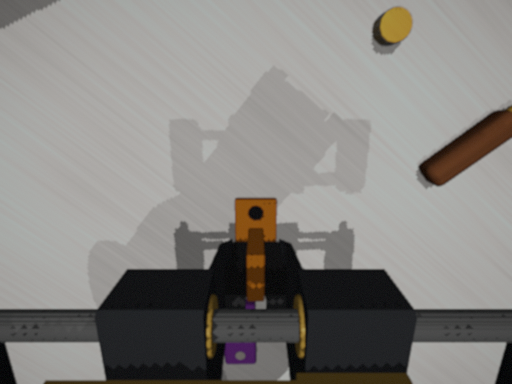

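```bash
python3 - <<'E'
from h import *
im=cams.snapshot('wrist');im=cams.snapshot('wrist'); M=cams.camera_model('wrist'); s=sensors.get_state();p=s['tool_pos']
y=2*np.arctan2(s['eef_rot'][1],s['eef_rot'][0]); d=np.array([np.cos(y),np.sin(y),0])
col=im[185:215,250:262].mean(1).astype(int); print([(185+i,tuple(c)) for i,c in enumerate(col) if i<26])
zb=p[2]+.0209
for e in(-2,0,1,2,4): print(e,proj(M,[*(p+d*(27+e)/1e3)[:2],zb]),proj(M,[*(p+d*(27+e)/1e3)[:2],zb+.005]))
E
```

```text
[(185, (np.int64(154), np.int64(157), np.int64(159))), (186, (np.int64(154), np.int64(157), np.int64(160))), (187, (np.int64(154), np.int64(157), np.int64(160))), (188, (np.int64(154), np.int64(157), np.int64(160))), (189, (np.int64(154), np.int64(157), np.int64(159))), (190, (np.int64(154), np.int64(156), np.int64(159))), (191, (np.int64(153), np.int64(156), np.int64(159))), (192, (np.int64(153), np.int64(156), np.int64(158))), (193, (np.int64(153), np.int64(156), np.int64(158))), (194, (np.int64(153), np.int64(156), np.int64(158))), (195, (np.int64(152), np.int64(155), np.int64(157))), (196, (np.int64(143), np.int64(146), np.int64(150))), (197, (np.int64(115), np.int64(120), np.int64(127))), (198, (np.int64(65), np.int64(76), np.int64(98))), (199, (np.int64(20), np.int64(58), np.int64(104))), (200, (np.int64(13), np.int64(72), np.int64(127))), (201, (np.int64(16), np.int64(80), np.int64(137))), (202, (np.int64(17), np.int64(82), np.int64(139))), (203, (np.int64(17), np.int64(82), np.int64(139))), (204, (np.int64(18), np.int64(80), np.int64(137))), (205, (np.int64(17), np.int64(72), np.int64(125))), (206, (np.int64(16), np.int64(53), np.int64(95))), (207, (np.int64(16), np.int64(33), np.int64(57))), (208, (np.int64(15), np.int64(22), np.int64(32))), (209, (np.int64(16), np.int64(17), np.int64(22))), (210, (np.int64(17), np.int64(16), np.int64(17)))]
-2 [256.1173561  202.37944574] [256.06708072 205.56408344]
0 [256.1201096  198.78594056] [256.06972288 201.87860576]
1 [256.12149399 196.97921427] [256.07105151 200.02534114]
2 [256.12288352 195.16578956] [256.0723852  198.16500578]
4 [256.12567808 191.51869527] [256.07506792 194.42296039]
```

>>> drive_tool(
  series=[
    [[20,-35,0,-0.1,2],[22,-38,0,-0.11,2],[22,-38,0,-0.11,2],[22,-38,0,-0.11,2],[22,-38,0,-0.11,2],[22,-38,0,-0.11,2],[22,-38,0,-0.11,2],[22,-38,0,-0.11,2],[21.7,-37.9,0,-0.085,2],[0,0,0,0,2]],
  ],
)

```text
clock: 29.25
tool_pos: [0.6479, -0.0038, 0.1178]
eef_rot: [0.991, -0.133, -0.003, -0.0]
contact_force: [-0.8, -0.4, -0.7]
opening: 0.09
```

>>> drive_tool(
  series=[
    [[0,0,-40,0,2],[0,0,-20,0,2],[0,0,0,0,2],[0,0,0,0,2]],
  ],
)

```text
clock: 29.65
tool_pos: [0.6463, 0.0052, 0.0583]
eef_rot: [0.992, -0.128, -0.005, -0.004]
contact_force: [0.2, -0.2, 0.0]
opening: 0.087
```

```bash
python3 - <<'E'
from chk import *
chk('wrist',[('bezel',(.6482,.0048,-.26),.029)],'w21')
E
```

```text
bezel none
29.8 [647.9   4.9  60.3] yaw -14.7 f [ 0.1 -1.1 -0.5] 8.4
```

View pics/w21.png

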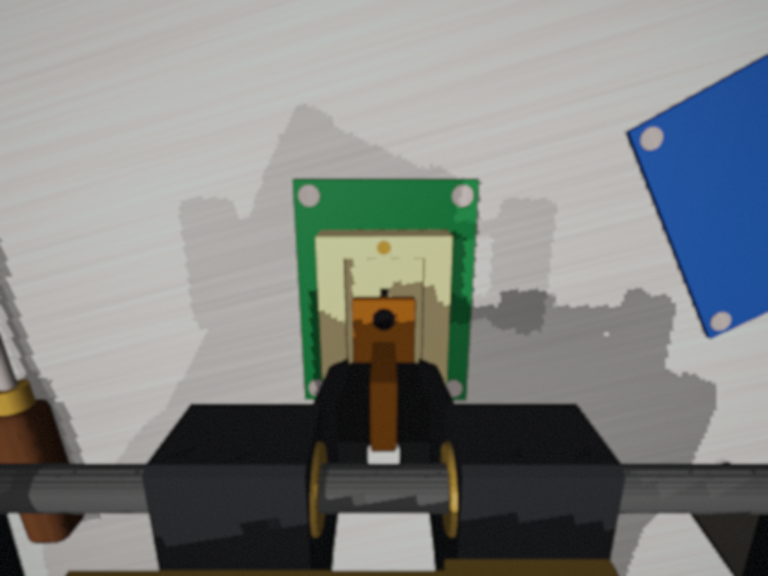

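>>> drive_tool(
  series=[
    [[-0.7,0.6,-20,0,2],[0,0,-16,0,2],[0,0,0,0,2],[0,0,0,0,2],[0,0,0,0,2]],
  ],
)

```text
clock: 30.3
tool_pos: [0.647, 0.0054, 0.024]
eef_rot: [0.992, -0.128, -0.003, -0.004]
contact_force: [-0.6, 0.3, -1.1]
opening: 0.087
```

```bash
python3 - <<'E'
from h import *
im=snap('wrist','w22');im=snap('wrist','w22');s=sensors.get_state();print(s['tool_pos'],s['contact_force'],s['eef_rot'])
E
```

```text
[0.64698732 0.0055207  0.02396938] [-0.23001553 -0.65789072 -1.89415847] [ 0.99172269 -0.12831188 -0.0028935  -0.00371414]
```

View pics/w22.png

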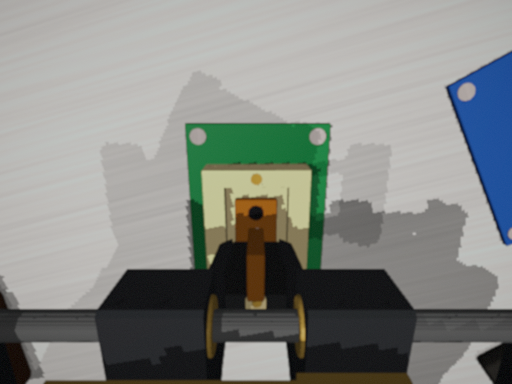

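Centred over the recess at (256,210). Lower to the floor (expected ≈ +14).

>>> drive_tool(
  series=[
    [[0,0,-6,0,2],[0,0,0,0,2],[0,0,0,0,2]],
  ],
)

```text
clock: 30.7
tool_pos: [0.6462, 0.0059, 0.0169]
eef_rot: [0.992, -0.128, -0.004, -0.004]
contact_force: [0.2, -0.3, -0.6]
opening: 0.093
```

>>> drive_tool(
  series=[
    [[0,0,-2.5,0,2],[0,0,0,0,2],[0,0,0,0,2]],
  ],
)

```text
clock: 31.0
tool_pos: [0.6463, 0.0058, 0.0146]
eef_rot: [0.992, -0.128, -0.004, -0.004]
contact_force: [0.0, -0.1, -1.4]
opening: 0.091
```

>>> drive_tool(
  series=[
    [[0,0,-1.5,0,2],[0,0,0,0,2],[0,0,0,0,2]],
  ],
)

```text
clock: 31.3
tool_pos: [0.6465, 0.0057, 0.0141]
eef_rot: [0.992, -0.128, -0.003, -0.004]
contact_force: [-1.6, 1.3, 5.1]
opening: 0.087
```

>>> drive_tool(
  series=[
    [[0,0,0,0,30],[0,0,0,0,30],[0,0,0,0,30],[0,0,0,0,30],[0,0,30,0,30],[0,0,40,0,30],[0,0,40,0,60],[-25,0,10,0,88],[-25,0,0,0,88],[0,0,0,0,88]],
  ],
)

```text
clock: 32.3
tool_pos: [0.5932, 0.0058, 0.1336]
eef_rot: [0.992, -0.129, -0.005, -0.004]
contact_force: [-0.1, -0.5, -0.2]
opening: 0.682
```

```bash
python3 - <<'E'
from chk import *
chk('wrist',[('green_plate',(.6487,.0043,-.26),0),('bezel',(.6482,.0048,-.26),.029),('wiper',(.648,.005,-.26),.035)],'w23')
E
```

```text
green_plate none
wrist bezel 0.68 [648.1   5.1] -14.4 0.029
wrist wiper 0.75 [648.8   5.7] -14.9 0.039
32.55 [597.3   5.8 132.9] yaw -14.7 f [0.6 0.  0.5] 80.0
```

View pics/w23.png

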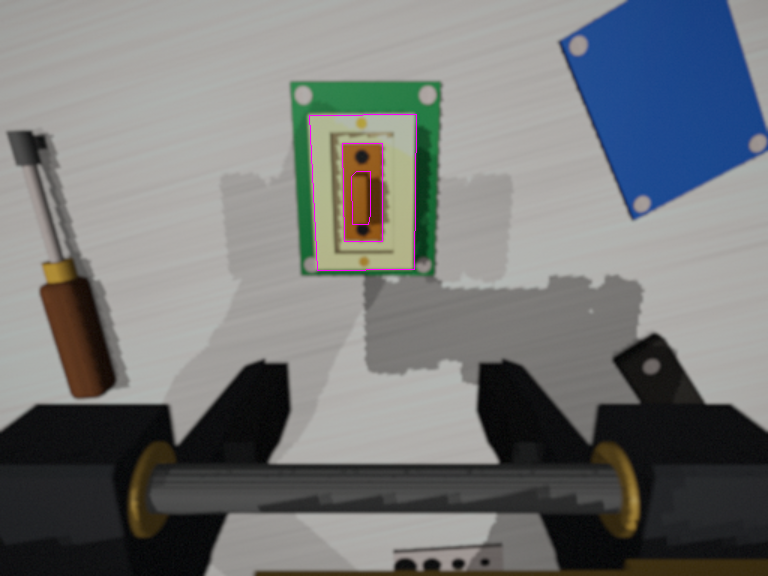

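>>> drive_tool(
  series=[
    [[-23,-25,0,0.11,88],[-23,-28,0,0.11,88],[-23,-28,0,0.11,88],[-23,-28,0,0.11,88],[-23,-28,0,0.11,88],[-23,-31,0,0.11,88],[0,0,0,0,88],[0,0,-25,0,88],[0,0,0,0,88]],
  ],
)

```text
clock: 33.45
tool_pos: [0.4579, -0.1617, 0.1064]
eef_rot: [0.98, 0.2, -0.006, -0.003]
contact_force: [-0.4, 0.3, -0.3]
opening: 0.995
```

```bash
python3 - <<'E'
from chk import *
chk('wrist',[('slim_bumper',(.459,-.162,.4),0)],'w24')
print(sensors.get_state()['q'])
E
```

```text
wrist slim_bumper 0.87 [ 458.9 -163.3] 22.4 0.037
33.6 [ 459.  -162.2  108.3] yaw 23.1 f [0.2 1.  0.4] 87.9
[-0.03836765  0.73329338  0.47378509  2.07426722 -0.68498119  0.50243115
 -0.21740321]
```

View pics/w24.png

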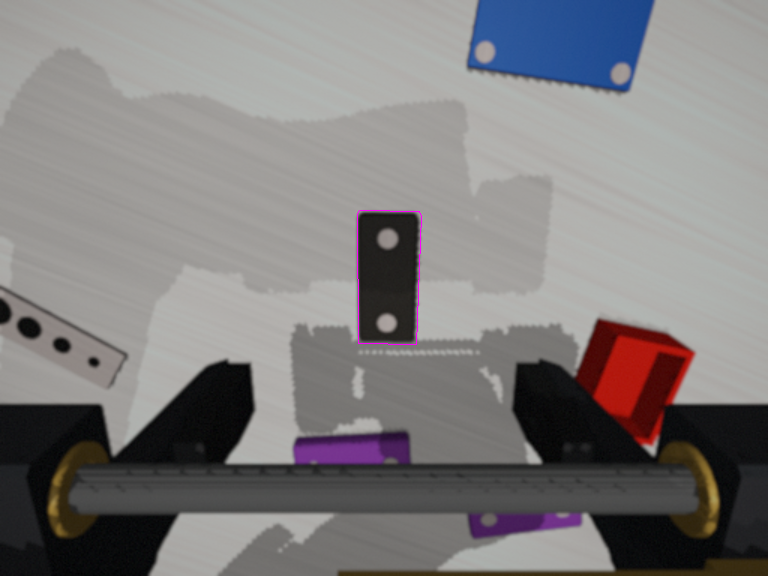

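>>> drive_tool(
  series=[
    [[0,-0.8,-40,-0.01,80],[0,0,-40,0,80],[0,0,-40,0,80],[0,0,-18,0,80],[0,0,0,0,80],[0,0,-4,0,80],[0,0,0,0,80],[0,0,0,0,80]],
  ],
)

```text
clock: 34.4
tool_pos: [0.4593, -0.1632, -0.0328]
eef_rot: [0.981, 0.195, -0.004, -0.002]
contact_force: [0.5, 0.2, -0.3]
opening: 0.906
```

>>> drive_tool(
  series=[
    [[0,0,-1.5,0,80],[0,0,0,0,10],[0,0,0,0,10],[0,0,0,0,10],[0,0,0,0,10],[0,0,0,0,10],[0,0,0,0,10],[0,0,0,0,10],[0,0,0,0,10],[0,0,0,0,10]],
  ],
  force=30,
)

```text
clock: 35.4
tool_pos: [0.4586, -0.1635, -0.0352]
eef_rot: [0.981, 0.195, -0.004, -0.002]
contact_force: [1.2, -1.0, 2.3]
opening: 0.404
```

>>> drive_tool(
  series=[
    [[0,0,20,0,10],[0,0,40,0,10],[0,0,40,0,10],[0,0,30,0,10],[0,0,0,0,10]],
  ],
)

```text
clock: 35.9
tool_pos: [0.4596, -0.1629, 0.0972]
eef_rot: [0.981, 0.196, -0.003, -0.002]
contact_force: [-0.3, -0.8, -0.3]
opening: 0.406
```

```bash
python3 - <<'E'
from h import *
im=snap('wrist','w25');im=snap('wrist','w25'); M=cams.camera_model('wrist'); s=sensors.get_state();p=s['tool_pos']
print(p,s['contact_force'],s['opening']*88.1,s['eef_rot'])
y=2*np.arctan2(s['eef_rot'][1],s['eef_rot'][0]); d=np.array([np.cos(y),np.sin(y),0])
col=im[150:215,240:272].mean((1,2)); print([(150+i,round(c)) for i,c in enumerate(col) if 1])
zb=p[2]+.0345
for e in(-2,0,2,4): print(e,proj(M,[*(p+d*(40+e)/1e3)[:2],zb]),proj(M,[*(p+d*(40+e)/1e3)[:2],zb+.014]))
E
```

```text
[ 0.45810262 -0.16188166  0.09437751] [ 0.50275142  1.78992887 -1.96343244] 35.47757861013249 [ 0.98063557  0.1957598  -0.00474386 -0.00307818]
[(150, 177), (151, 177), (152, 177), (153, 178), (154, 178), (155, 178), (156, 178), (157, 178), (158, 178), (159, 178), (160, 178), (161, 178), (162, 177), (163, 177), (164, 177), (165, 177), (166, 177), (167, 177), (168, 177), (169, 177), (170, 177), (171, 177), (172, 177), (173, 177), (174, 177), (175, 177), (176, 177), (177, 177), (178, 177), (179, 177), (180, 177), (181, 177), (182, 177), (183, 168), (184, 138), (185, 81), (186, 28), (187, 17), (188, 21), (189, 23), (190, 27), (191, 30), (192, 33), (193, 35), (194, 36), (195, 36), (196, 37), (197, 37), (198, 38), (199, 37), (200, 37), (201, 37), (202, 37), (203, 37), (204, 36), (205, 37), (206, 37), (207, 36), (208, 39), (209, 50), (210, 69), (211, 87), (212, 99), (213, 108), (214, 114)]
-2 [256.00304906 185.27016456] [255.80523262 194.10261481]
0 [256.00579159 181.20263784] [255.80735574 189.6836169 ]
2 [256.00855654 177.10184794] [255.8094979  185.22499314]
4 [256.0113442  172.96738517] [255.81165936 180.72620815]
```

View pics/w25.png

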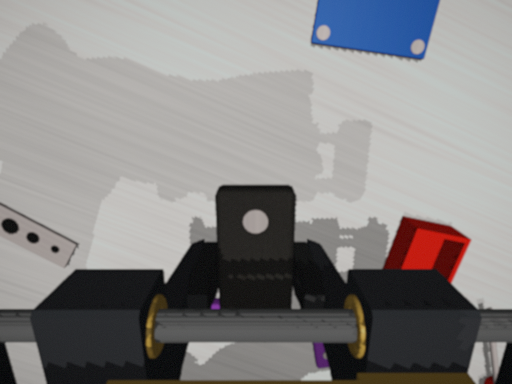

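>>> drive_tool(
  series=[
    [[26,-3,10,-0.02,10],[33,-4,0,-0.02,10],[33,-4,0,-0.02,10],[33,-4,0,-0.02,10],[33,-4,0,-0.02,10],[33,-3,0,-0.025,10],[3,0,0,0,10],[0,0,0,0,10],[0,0,0,0,10]],
  ],
)

```text
clock: 36.9
tool_pos: [0.65, -0.1849, 0.103]
eef_rot: [0.991, 0.133, -0.006, -0.004]
contact_force: [0.6, -0.2, 0.0]
opening: 0.407
```

```bash
python3 - <<'E'
from chk import *
im=cams.snapshot('wrist');im=cams.snapshot('wrist');cv2.imwrite('pics/w26.png',im);M=cams.camera_model('wrist')
s=sensors.get_state(); print(s['tool_pos'],np.degrees(2*np.arctan2(s['eef_rot'][1],s['eef_rot'][0])))
# dots of plate: detect pale dots within blue
d=cams.trace('wrist','blue_plate')[0]; h=hull(d['mask']); print(d['confidence'],h.sum())
g=cv2.cvtColor(im,cv2.COLOR_BGR2HSV); dm=((g[...,1]<90)&(h>0)).astype(np.uint8); n,l,st,ce=cv2.connectedComponentsWithStats(dm)
for i in range(1,n):
    if st[i,4]>25: print(st[i,4],ce[i],toworld(M,ce[i],.005)*1e3)
E
```

```text
[ 0.65058433 -0.1850921   0.10407367] 15.254136047854542
0.7 13084.0
620 [253.44354839 157.86129032] [ 673.83895591 -175.48645516    5.        ]
132 [213.25       123.25757576] [ 693.63355714 -134.50687525    5.        ]
137 [299.97810219 123.94160584] [ 712.64036755 -206.15077837    5.        ]
4403 [255.30660913 214.13604361] [ 622.93168422 -191.07727424    5.        ]
```

View pics/w26.png

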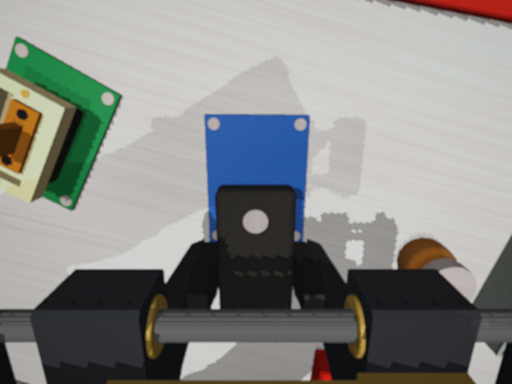

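>>> drive_tool(
  series=[
    [[2.2,1.4,-40,0,10],[0,0,-40,0,10],[0,0,-30,0,10],[0,0,-16,0,10],[0,0,0,0,10],[0,0,0,0,10],[0,0,0,0,10]],
  ],
)

```text
clock: 37.75
tool_pos: [0.656, -0.1845, -0.0192]
eef_rot: [0.991, 0.133, -0.003, -0.002]
contact_force: [1.1, -0.4, 0.0]
opening: 0.406
```

```bash
python3 - <<'E'
from h import *
im=snap('wrist','w27');im=snap('wrist','w27');s=sensors.get_state();print(s['tool_pos'],s['contact_force'],s['eef_rot'],s['q'])
E
```

```text
[ 0.65573714 -0.18417238 -0.01956241] [-1.02542941 -0.59535372 -0.88095209] [ 0.9910371   0.13353334 -0.00319787 -0.00202253] [-0.05122094  1.12832637  0.53897938  1.51163001 -0.77087121  0.73135311
 -0.47363518]
```

View pics/w27.png

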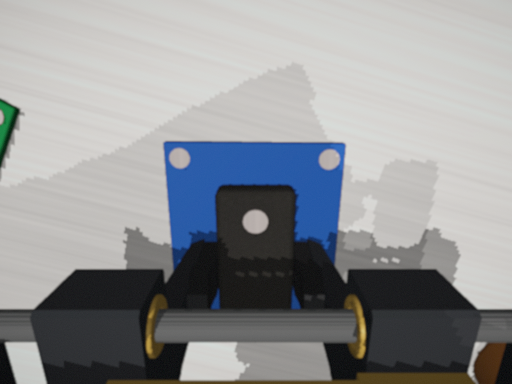

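>>> drive_tool(
  series=[
    [[-2.6,0.4,-7,0,10],[0,0,0,0,10],[0,0,0,0,10]],
  ],
)

```text
clock: 38.15
tool_pos: [0.6516, -0.183, -0.0286]
eef_rot: [0.991, 0.133, -0.005, -0.003]
contact_force: [-0.7, -0.3, -0.4]
opening: 0.406
```

>>> drive_tool(
  series=[
    [[0,0,-2,0,10],[0,0,0,0,10],[0,0,0,0,10]],
  ],
)

```text
clock: 38.45
tool_pos: [0.6522, -0.1834, -0.0301]
eef_rot: [0.991, 0.134, -0.004, -0.003]
contact_force: [-0.5, -0.1, 2.3]
opening: 0.406
```

>>> drive_tool(
  series=[
    [[0,0,-1.5,0,10],[0,0,0,0,10],[0,0,0,0,10]],
  ],
)

```text
clock: 38.75
tool_pos: [0.6522, -0.1834, -0.0302]
eef_rot: [0.991, 0.134, -0.004, -0.003]
contact_force: [-3.6, 2.3, 11.2]
opening: 0.404
```

Contact at −30.2 as predicted; release and check.

>>> drive_tool(
  series=[
    [[0,0,0.5,0,80],[0,0,0,0,80],[0,0,0,0,80],[0,0,0,0,80],[0,0,0,0,80],[0,0,0,0,80],[0,0,40,0,80],[0,0,40,0,88],[-25,0,40,0,88],[-25,0,20,0,88]],
  ],
)

```text
clock: 39.75
tool_pos: [0.6033, -0.1844, 0.1119]
eef_rot: [0.991, 0.134, -0.002, -0.001]
contact_force: [-0.5, -0.0, -0.6]
opening: 1.0
```

>>> drive_tool(
  series=[
    [[0,0,0,0,88],[0,0,0,0,88]],
  ],
)

```text
clock: 39.95
tool_pos: [0.6023, -0.183, 0.109]
eef_rot: [0.991, 0.133, -0.004, -0.003]
contact_force: [-0.5, 0.2, -0.8]
opening: 0.999
```

```bash
python3 - <<'E'
from chk import *
chk('wrist',[('blue_plate',(.6522,-.1838,.265),0),('slim_bumper',(.6522,-.1838,.265),.005)],'w28')
E
```

```text
wrist blue_plate 0.66 [ 652.2 -183.7] 15.0 0.009
wrist slim_bumper 0.73 [ 651.4 -182.9] 15.2 0.035
40.15 [ 602.3 -182.6  107.3] yaw 15.4 f [0.1 0.3 0.4] 87.8
```

View pics/w28.png

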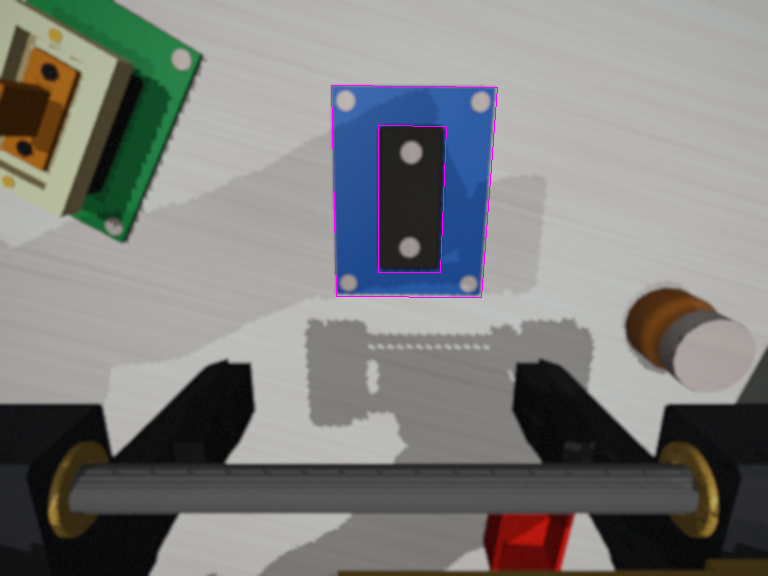

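>>> drive_tool(
  series=[
    [[-24,-24,10,-0.015,88],[-24,-24,0,-0.015,88],[-24,-24,0,-0.015,88],[-24,-24,0,-0.015,88],[-24,-24,0,-0.015,88],[-24,-23,0,-0.01,88],[0,0,0,0,88],[0,0,0,0,88],[0,0,0,0,88]],
  ],
)

```text
clock: 41.05
tool_pos: [0.4592, -0.325, 0.1179]
eef_rot: [0.996, 0.092, -0.004, -0.004]
contact_force: [0.4, 0.9, 0.2]
opening: 0.999
```

```bash
python3 - <<'E'
from chk import *
chk('wrist',[('return_cup',(.4585,-.3255,.18),0)],'w29')
print(sensors.get_state()['q'])
E
```

```text
wrist return_cup 0.77 [ 456.5 -326.4] 10.5 0.03
41.2 [ 459.1 -325.1  118.2] yaw 10.6 f [ 0.4 -0.4 -1.1] 88.0
[ 0.20241545  0.81434724  0.59619803  1.84837695 -0.67957179  0.70540936
 -0.19089145]
```

View pics/w29.png

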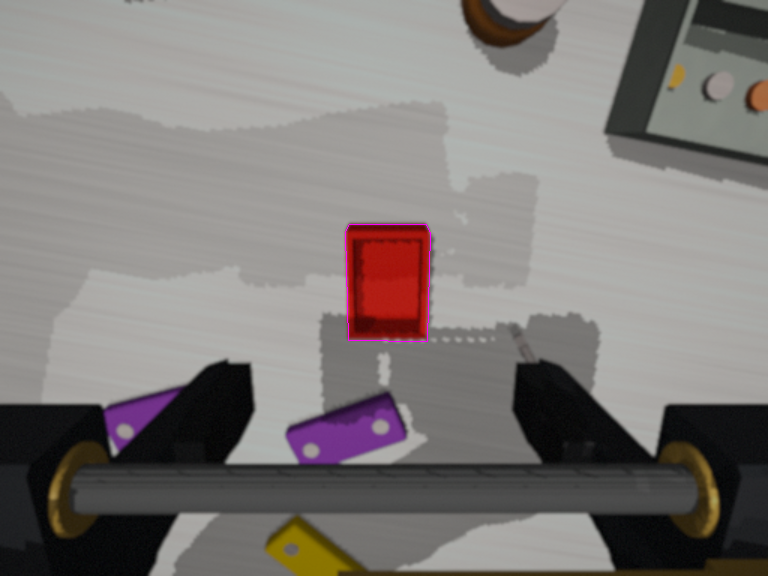

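>>> drive_tool(
  series=[
    [[-2,-1.1,-30,0,72],[0,0,-40,0,72],[0,0,-40,0,72],[0,0,-20,0,72],[0,0,-12,0,72],[0,0,0,0,72],[0,0,0,0,72]],
  ],
)

```text
clock: 41.9
tool_pos: [0.4566, -0.3277, -0.0227]
eef_rot: [0.996, 0.091, -0.004, -0.002]
contact_force: [-0.2, 0.1, 0.7]
opening: 0.818
```

```bash
python3 - <<'E'
from h import *
im=snap('wrist','w30');im=snap('wrist','w30');s=sensors.get_state();print(s['tool_pos'],s['contact_force'],s['eef_rot'],s['q'])
E
```

```text
[ 0.45686937 -0.32796622 -0.02211993] [-0.07824088 -0.75678113  0.68907595] [ 0.99580218  0.09144056 -0.00355306 -0.00200275] [ 0.32959829  1.00787638  0.37125529  1.89272523 -0.85739274  0.41652759
 -0.0376684 ]
```

View pics/w30.png

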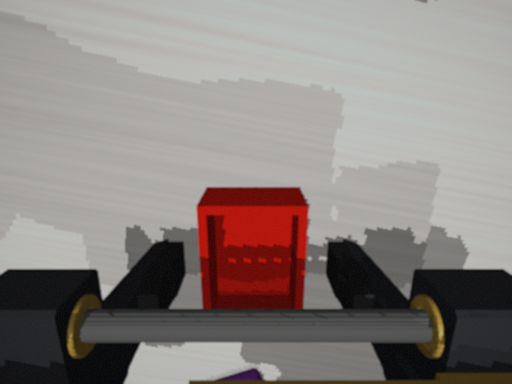

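>>> drive_tool(
  series=[
    [[0,1.5,-6,0,72],[0,0,0,0,30],[0,0,0,0,30],[0,0,0,0,30],[0,0,0,0,30],[0,0,0,0,30],[0,0,0,0,30],[0,0,0,0,30]],
  ],
  force=22,
)

```text
clock: 42.8
tool_pos: [0.4561, -0.326, -0.0292]
eef_rot: [0.996, 0.091, -0.004, -0.003]
contact_force: [0.0, 0.4, 2.2]
opening: 0.539
```

>>> drive_tool(
  series=[
    [[0,0,20,0,30],[0,0,40,0,30],[0,0,40,0,30],[0,0,30,0,30],[0,0,0,0,30]],
  ],
)

```text
clock: 43.3
tool_pos: [0.4577, -0.3278, 0.1042]
eef_rot: [0.996, 0.091, -0.002, -0.0]
contact_force: [0.2, -1.4, -0.8]
opening: 0.541
```

```bash
python3 - <<'E'
from h import *
im=snap('wrist','w31');im=snap('wrist','w31'); M=cams.camera_model('wrist'); s=sensors.get_state();p=s['tool_pos']
print(p,s['contact_force'],s['opening']*88.1,s['eef_rot'])
y=2*np.arctan2(s['eef_rot'][1],s['eef_rot'][0]); d=np.array([np.cos(y),np.sin(y),0])
col=im[150:215,240:272].mean(1); print([(150+i,c.round().astype(int).tolist()) for i,c in enumerate(col) if i>25 and i<60])
zb=p[2]+.028
for e in(-2,0,2,4): print(e,proj(M,[*(p+d*(33+e)/1e3)[:2],zb]),proj(M,[*(p+d*(33+e)/1e3)[:2],zb+.03]))
E
```

```text
[ 0.4561817  -0.32550027  0.10070225] [-0.15185675  0.60194937 -0.57798803] 47.749796017303396 [ 0.99579504  0.0914736  -0.00404112 -0.00291319]
[(176, [168, 171, 173]), (177, [167, 170, 172]), (178, [167, 169, 172]), (179, [166, 169, 172]), (180, [167, 170, 172]), (181, [167, 170, 172]), (182, [168, 171, 173]), (183, [168, 171, 173]), (184, [169, 172, 174]), (185, [168, 171, 174]), (186, [168, 171, 173]), (187, [167, 170, 172]), (188, [163, 165, 168]), (189, [142, 145, 152]), (190, [92, 94, 123]), (191, [33, 36, 103]), (192, [6, 10, 102]), (193, [7, 11, 104]), (194, [8, 13, 104]), (195, [8, 12, 104]), (196, [8, 13, 104]), (197, [8, 13, 104]), (198, [9, 13, 104]), (199, [7, 12, 104]), (200, [9, 13, 104]), (201, [8, 13, 104]), (202, [8, 12, 104]), (203, [8, 13, 104]), (204, [8, 12, 104]), (205, [8, 12, 104]), (206, [8, 12, 104]), (207, [8, 12, 104]), (208, [9, 12, 102]), (209, [7, 12, 104])]
-2 [256.15649578 194.88824609] [255.83559976 216.84129968]
0 [256.15981878 191.06856728] [255.83813806 212.29662009]
2 [256.1631675  187.21932869] [255.84070028 207.70911056]
4 [256.16654223 183.34018585] [255.84328677 203.07816275]
```

View pics/w31.png

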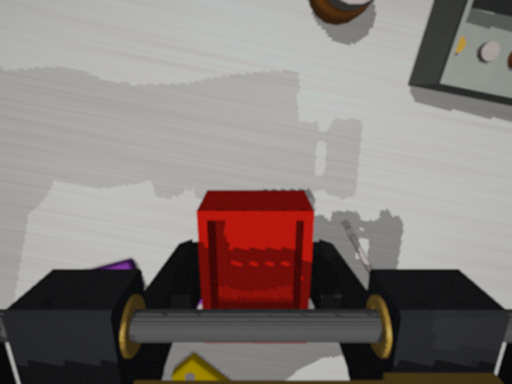

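>>> drive_tool(
  series=[
    [[20,14,10,0,30],[29,21,0,0.02,30],[29,21,0,0.02,30],[29,21,0,0.02,30],[29,21,0,0.02,30],[29,22,0,0.002,30],[29.9,22.3,0,0,30],[0,0,0,0,30],[0,0,-40,0,30],[0,0,-20,0,30]],
  ],
)

```text
clock: 44.4
tool_pos: [0.6483, -0.1824, 0.0463]
eef_rot: [0.991, 0.132, -0.007, -0.004]
contact_force: [-0.6, 0.7, -0.6]
opening: 0.543
```

>>> drive_tool(
  series=[
    [[0,0,0,0,30],[0,0,0,0,30]],
  ],
)

```text
clock: 44.6
tool_pos: [0.6499, -0.1839, 0.0497]
eef_rot: [0.991, 0.132, -0.005, -0.003]
contact_force: [0.2, -0.2, 0.8]
opening: 0.546
```

```bash
python3 - <<'E'
from h import *
im=snap('wrist','w32');im=snap('wrist','w32');s=sensors.get_state();print(s['tool_pos'],s['contact_force'],np.degrees(2*np.arctan2(s['eef_rot'][1],s['eef_rot'][0])),s['opening']*88.1)
E
```

```text
[ 0.65126615 -0.18448615  0.05157677] [-0.07362294  0.38496203 -0.27208333] 15.135509293460773 47.776763774353185
```

View pics/w32.png

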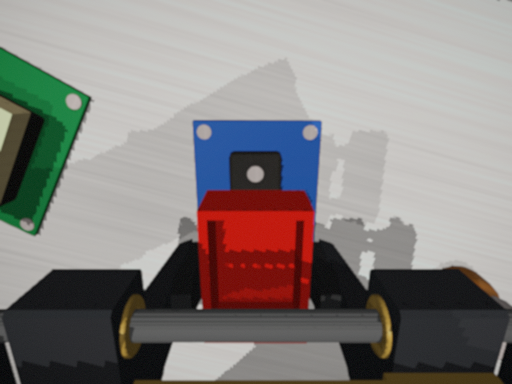

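>>> drive_tool(
  series=[
    [[0,1,-30,0,30],[0,0,-25,0,30],[0,0,0,0,30],[0,0,0,0,30],[0,0,0,0,30]],
  ],
)

```text
clock: 45.2
tool_pos: [0.6522, -0.1835, -0.0022]
eef_rot: [0.991, 0.132, -0.003, -0.002]
contact_force: [0.3, 0.2, -0.5]
opening: 0.543
```

>>> drive_tool(
  series=[
    [[-0.8,0.2,-4.5,0,30],[0,0,0,0,30],[0,0,0,0,30]],
  ],
)

```text
clock: 45.5
tool_pos: [0.6502, -0.1823, -0.0085]
eef_rot: [0.991, 0.132, -0.004, -0.003]
contact_force: [-0.5, 0.3, -1.9]
opening: 0.543
```

>>> drive_tool(
  series=[
    [[0,0,-2,0,30],[0,0,0,0,30],[0,0,0,0,30]],
  ],
)

```text
clock: 45.8
tool_pos: [0.6505, -0.1825, -0.0102]
eef_rot: [0.991, 0.132, -0.004, -0.003]
contact_force: [-0.5, 0.5, 5.6]
opening: 0.538
```

>>> drive_tool(
  series=[
    [[0,0,-1.2,0,30],[0,0,0,0,30],[0,0,0,0,30]],
  ],
)

```text
clock: 46.1
tool_pos: [0.6505, -0.1825, -0.0102]
eef_rot: [0.991, 0.132, -0.004, -0.003]
contact_force: [-3.1, 2.5, 12.9]
opening: 0.545
```

>>> drive_tool(
  series=[
    [[0,0,0.8,0,80],[0,0,0,0,80],[0,0,0,0,80],[0,0,0,0,80],[0,0,0,0,80],[0,0,40,0,80],[0,0,40,0,88],[-25,0,40,0,88],[-25,0,10,0,88],[0,0,0,0,88]],
  ],
)

```text
clock: 47.1
tool_pos: [0.5978, -0.1838, 0.1213]
eef_rot: [0.991, 0.13, -0.004, -0.002]
contact_force: [0.2, 0.4, 0.3]
opening: 1.0
```

>>> drive_tool(
  series=[
    [[0,0,0,0,88],[0,0,0,0,88]],
  ],
)

```text
clock: 47.3
tool_pos: [0.6007, -0.1816, 0.1178]
eef_rot: [0.991, 0.133, -0.005, -0.003]
contact_force: [-0.5, 0.3, -0.9]
opening: 0.997
```

```bash
python3 - <<'E'
from chk import *
chk('wrist',[('blue_plate',(.6522,-.1838,.265),0),('return_cup',(.6522,-.1838,.265),.019)],'w33')
im=snap('scene','s33'); cv2.imwrite('pics/s33c.png',cv2.resize(im[140:300,90:300],None,fx=3.7,fy=3.7,interpolation=cv2.INTER_CUBIC))
E
```

```text
blue_plate none
wrist return_cup 0.82 [ 651.3 -182.1] 15.7 0.022
47.5 [ 600.3 -182.1  117.9] yaw 15.2 f [ 0.6 -0.3 -0.6] 87.6
```

View pics/w33.png

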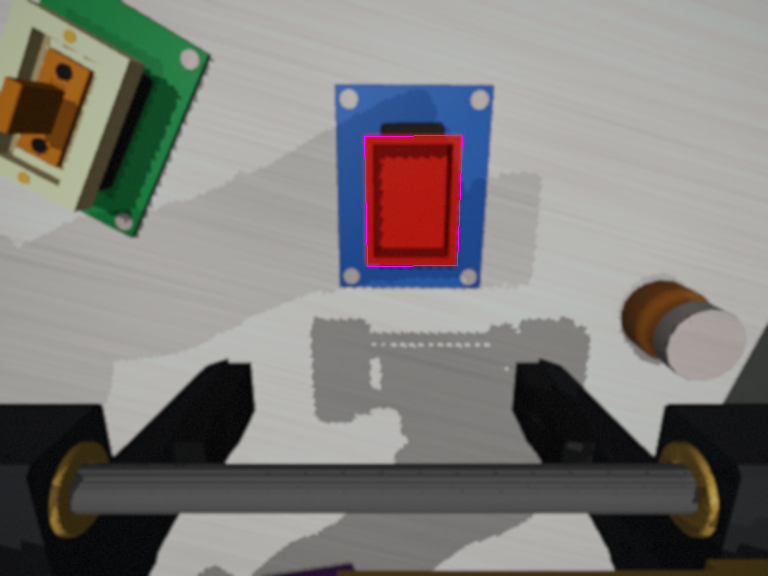

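View pics/s33c.png

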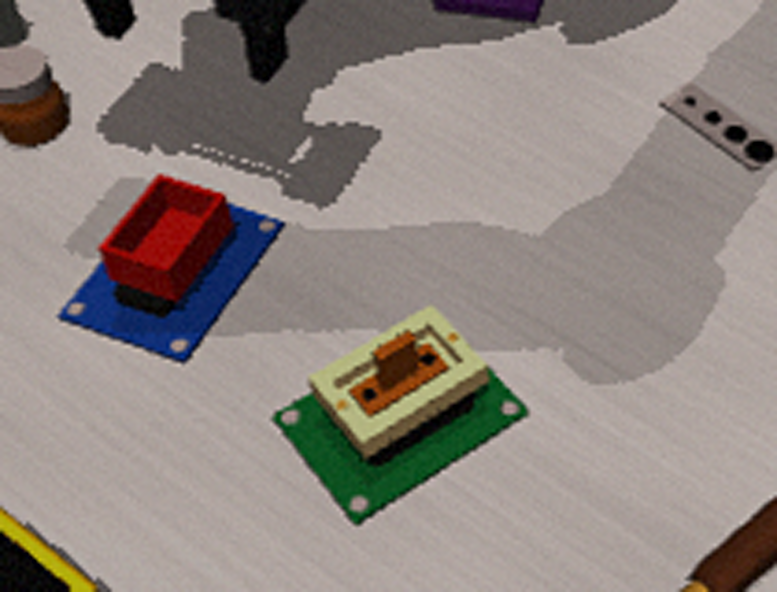

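```bash
python3 - <<'E'
from plant import r,sensors
print(r.finish_job(),sensors.get_state()['clock'])
E
```

```text
the job is handed in; nothing more can be done
the job is handed in; nothing more can be done
```

Both kits are laid up in the order asked, and the job was handed in at about 47.5 s on the robot's clock. The green plate carries the thick bumper, the bezel open side up, and the wiper standing blade up in the recess. The blue plate carries the slim bumper with the red cup on it, open side up.

**Last checks:** in the wrist pictures each thing sits within about 1 mm of centre on the one below and within about 1° in yaw. The cup is about 1.8 mm off the blue plate's centre. The last scene picture shows both stacks standing, with the gripper open and clear. I never touched the nut driver. I did not check it again at the end.

**What failed or disagreed:**
- **Grasp height:** the first two grasps on the thick bumper missed, because the fingertips sit about 35–38 mm higher than the reported TCP height. I worked with that offset from then on. Every contact when setting things down then came at the height I expected.
- **Camera agreement:** the scene camera read about 5 mm off the top camera in y. The wrist camera agreed with the top camera to about 2 mm, so I used the wrist for the measurements.
- **Plate detection:** the networks often missed a plate once something was stacked on it. Those centring figures use the plate position measured earlier.

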